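# Pack away the game table

### The arm

A 6-joint arm with a two-finger parallel gripper is mounted at the origin on the work surface. World frame = base frame: x ahead of the robot, y to its left, z up, the work surface at z = 0. Lengths are in m, angles in rad, forces in N, time in s.
With the tool pointing down it reaches from about 0.35 to 0.975 m from the base axis. Payload 4.9 kg.
Tool frame: the origin (TCP) lies midway between the tips of the shut fingers; the grasp point (between the pads) lies 19 mm behind it; x points along the fingers, z is the direction in which the jaws open and shut, and the axes are right-handed (so a half turn about x gives the same grasp; the last joint's range is limited). The gripper opens to 85 mm and grips with 20 to 120 N. Pads are 22 mm wide; open, the fingers measure 114 mm over their backs; the gripper's body (76 mm by 85 mm) begins 54 mm behind the grasp point. The pads swing forward as they close: fully open they stand 13 mm farther back than shut.
Start: joints at [1.006, 0.053, 1.613, -0, 1.476, -0.119], TCP at [0.269, 0.564, 0.194] pointing down, gripper open.
Joint ranges: [-3.01, 3.01], [-1.01, 2.22], [0.06, 2.58], [-1.02, 4.17], [0.09, 2.62], [-3.14, 3.14]. Speed limits (rad/s): [2.57, 2.57, 3.14, 3.14, 3.14, 3.14].

### API

Orientations are given as a unit quaternion [w, x, y, z].
In Python, from plant import state, cams, workorder, nets gives the robot as it stands.
- The arm moves only by the tool play_rows, never from a script. Its argument "motion" is a list of rows, each a list of 3 entries, a list of its own where there are three numbers: the closure, from -1 (fully open) to 1 (shut), then the shift along the world's x, y, z in m, then the turn about the world's z in rad. A call has 1 to 5 rows; each row is the pose to reach, as a shift and turn from the pose commanded when the call began; what a row does not reach only later rows make up. A row lasts 1/10 s, in which the tool goes at most 50 mm and 8.59 degrees, less where a joint would pass 70% of its speed; a pose out of reach is approached as far as the arm can. A call with a gripper value outside its range is refused whole. The fingers move at their own pace and stop on an object; the grip force is fixed at half the most. Time passes only in rows, so rows that repeat a pose let the fingers close. It gives the time, the measured TCP pose, the force and the opening at its end, in the units of the state.
- state(): the state, without advancing time (a new reading comes with each control period).
- cams.grab_frame(name): name is "scene" or "top" or "wrist"; returns (picture, depth): 420x560x3 uint8, red, green, blue; 420x560 float32, m along the optical axis (not along the pixel's ray), 0 where there is no reading.
- cams.camera_info(name): a dict with "K" (3x3 intrinsics, pixels), "k1" (the pictures are not rectified: a ray, as slopes to the right and down, at radius r is drawn at 1 + k1 r^2 times it, then the intrinsics apply), "rvec" (rotation vector, rad) and "tvec" (3), from world to camera coordinates, as OpenCV has them. Camera axes: x right, y down, z forward; pixel columns grow to the right and rows downward; lengths in m; the calibration is good to about 2 mm. A picture is of the moment at which its call begins: read the wrist's pose just before it. camera_info takes no time and is no camera call; for the wrist camera it gives the pose at the moment of the call.
- workorder.job_done(): hands the job in, once; it reports no verdict.
Trained networks look in the newest picture that a camera, given by its name, has taken for a name from the list of things; names that differ only in an ending like _2 or _b are one class to them, and where a whole thing is asked for, a point or a joint stands for the part that bears it (a point fixed in the world has none). Each returns a list of dicts, best first, with "score" (0 to 1); they miss things now and then, are a little off and sometimes report something else, mostly with a low value. They report only what shows in the picture. A call takes as long as a camera call. They do not tell look-alikes from the thing itself.
- nets.recognise(camera, target): "at" ([x, y, z] in m, in world coordinates, good to about 4 mm: the middle of the surface that is visible of it).
- nets.landmark_of(camera, target): "at" ([x, y, z] in m, in world coordinates, good to about 4 mm: a listed point, or the origin of a listed thing).
The state is a dict: "time": time; "joint_pos": joint angles; "joint_vel": joint speeds; "joint_efforts": joint torques, N m; "tool_pos": TCP position; "tool_rot": TCP orientation; "contact_force": force on the tool from outside, world axes, zero at the start; "ft_torque": the same for the moment, N m; "gripper_width": opening from 0.0 (shut) to 1.0 (fully open).
Only numpy, scipy, OpenCV 4.12 (cv2) and the standard library are available. Lean on these libraries where they do the work, as an engineer would, in place of code of your own. Each camera call takes 0.05 s, during which the arm holds its last target.

### The job

Pack up the game table in this order, leaving the mug, dice cup and book where they are: first call time by twisting the game clock's sprung knob clockwise to its stop and letting go so that it springs back. Then put every ruined wall into the tote that stands alone, take the upper tote of the nested pair and stack it on that one, turned so that it stacks on the ledges and does not nest down onto the scenery. Then put every tree stump into this second tote, and finally stack the last tote on top in the same way, empty, as the cover.

Things in the scene. Friction and masses are not known exactly. Their poses are not given: they have to be found in the camera images.
- tote_base: Tote standing alone: bottom of the stack. All 3 totes are alike: open grey plastic, 0.25-0.4 kg, 216 mm long (own x) x 128 x 90 mm high. Origin: centre of the underside, z up. Below 61 mm the body steps in to 176 x 110 mm outside, 168 x 102 mm inside, floor 5 mm thick. A square lifting post, 24 x 24 mm, faces along x and y, stands at the centre, top 64 mm above the underside: pinch it from above.
- tote_inner: Tote (same measures and origin as tote_base), at the start nested inside tote_outer, facing the same way: the upper of the pair. At the bottom of each end are two 12 mm wide feet reaching 100.5 mm from the centre, and above each foot an 18 mm wide window in the end wall: at the +x end set wide, y = +-45 mm; at the -x end narrow, y = +-20 mm. A blank white card marks the outside of the +x end.
- tote_outer: Tote (same measures and origin as tote_base), at the start the lower of the nested pair, on the table. How any tote sits in another: facing the SAME way its feet drop through the windows and it NESTS, underside 66 mm above the lower one's. Turned HALF ROUND (+x end over the lower's -x end) the feet rest on the end ledges and it STACKS, 82 mm above.
- base_ledge_wide (a point): On tote_base: middle of the inner ledge at its +x end (wide windows, white card), 82 mm up, 99 mm from the centre. The ledge spans 93 to 105 mm from the centre; a 3 mm rim rises 8 mm beyond it and the long walls (inner faces at y = +-60 mm) rise to 90 mm, so a stacked tote has about 4 mm play along x, 5 mm along y. A foot caught on a rim leaves it 8 mm too high or tilted.
- ruin0: model ruined stone wall, grey, 86 mm long along its x: base plate 86 x 36 x 6 mm, wall 16 mm thick (along y, centred), 66 mm high over the middle 60 mm of its length and 52 mm at the ends. 0.1 to 0.2 kg. Origin: centre of the underside. May be absent. 
- ruin1: model ruined stone wall, grey, 86 mm long along its x: base plate 86 x 36 x 6 mm, wall 16 mm thick (along y, centred), 66 mm high over the middle 60 mm of its length and 52 mm at the ends. 0.1 to 0.2 kg. Origin: centre of the underside. May be absent. 
- stump0: model tree stump: round base disc 44 mm across, 6 mm thick, with an upright round trunk 24 mm across, 66 mm high in all, 0.08 kg. Origin: centre of the underside, z up along the trunk. May be absent. 
- stump1: model tree stump: round base disc 44 mm across, 6 mm thick, with an upright round trunk 24 mm across, 66 mm high in all, 0.08 kg. Origin: centre of the underside, z up along the trunk. May be absent. 
- stump2: model tree stump: round base disc 44 mm across, 6 mm thick, with an upright round trunk 24 mm across, 66 mm high in all, 0.08 kg. Origin: centre of the underside, z up along the trunk. May be absent. 
- clock: black game-clock box fixed to the table, 70 x 70 mm, 45 mm high. Origin: centre of its underside, z up.
- knob_grip (a point): point on the axis of the white knob on top of the clock, 67 mm above the table, at the height to grip. Its x axis runs along the knob's grip bar (44 mm long, 14 mm thick, from 51 to 77 mm above the table) and turns with it; z up.
- clock_knob (a joint): angle of the knob (rad): 0 at rest, grows as it is turned clockwise seen from above, hard stop at 1.05. A spring (about 0.03 N m at rest, 0.135 N m at the stop) returns it to 0 when let go.
- mug: white mug, 80 mm across, 90 mm high, a bystander. Origin: centre of the underside.
- dice_cup: wooden dice cup, 68 mm across, 75 mm high, a bystander. Origin: centre of the underside.
- rulebook: closed book 120 x 170 mm, 20 mm thick, a bystander. Origin: centre of the underside.
There are look-alikes about, which are no part of the job. What is shaped like the ruin1 but green is not meant.

How it is judged:
By the outcome, as a careful person would: the job done as asked, in the order asked, and still so for the second after the job is handed in, with the robot touching nothing.
Of ruin0, ruin1 only 1 to 2 are there at a start; the rules pass over those that are not, and their reading is None.
Of stump0, stump1, stump2 only 2 to 3 are there at a start; the rules pass over those that are not, and their reading is None.
At some moment in a run one of ruin0, ruin1, stump0, stump1, stump2 may be knocked a few centimetres aside while the robot is not near it.
It also fails if it takes over 210 s, if anything falls off the work surface, if the arm or the gripper's body presses on something with over 40 N, if the wrist force passes 120 N, or if a joint passes its speed limit or range.

## Working session

There is one attempt and no reset: what is moved stays moved. The work goes in short steps, Python scripts to look and compute and a tool call to move; the robot and the scene stay as the last step left them, time stands still between calls to the robot, and variables do not carry over. Pictures are saved under pics/ and viewed, and the job is handed in when it is done.

Besides the shell and the picture viewer there is one more tool, called in YAML: its name, and indented under it one key for each argument. play_rows: Moves the arm, as the interface text tells. Its arguments: {"type":"object","properties":{"motion":{"type":"array","items":{"type":"array"}}},"required":["motion"]}

```bash
ls; mkdir -p pics; cat > h.py <<'E'
import numpy as np, cv2
from plant import state, cams, workorder, nets
def info(n):
    i=cams.camera_info(n); K=np.array(i["K"],float); R=cv2.Rodrigues(np.array(i["rvec"],float))[0]
    return K,float(i["k1"]),R,np.array(i["tvec"],float).ravel()
def save(n,fn):
    c=info(n); p,d=cams.grab_frame(n); cv2.imwrite('pics/'+fn+'.png',p[:,:,::-1]); np.savez('pics/'+fn+'.npz',p=p,d=d,K=c[0],k1=c[1],R=c[2],t=c[3]); return p,d,c
def load(fn):
    z=np.load('pics/'+fn+'.npz'); return z['p'],z['d'],(z['K'],float(z['k1']),z['R'],z['t'])
def rays(uv,c):
    K,k1,R,t=c; uv=np.atleast_2d(np.array(uv,float))
    q=np.c_[(uv[:,0]-K[0,2])/K[0,0],(uv[:,1]-K[1,2])/K[1,1]]
    return cv2.undistortPoints(q.reshape(-1,1,2),np.eye(3),np.array([k1,0,0,0,0])).reshape(-1,2)
def px2w(uv,d,c):
    uv=np.atleast_2d(uv); s=rays(uv,c); z=np.array([d[int(v),int(u)] for u,v in uv])
    P=np.c_[s*z[:,None],z]; return (P-c[3])@c[2]
def atz(uv,zw,c):
    s=rays(uv,c); D=np.c_[s,np.ones(len(s))]@c[2]; o=-c[2].T@c[3]
    return o+D*((zw-o[2])/D[:,2])[:,None]
def w2px(P,c):
    P=np.atleast_2d(np.array(P,float)); return cv2.projectPoints(P,cv2.Rodrigues(c[2])[0],c[3],c[0],np.array([c[1],0,0,0,0.]))[0].reshape(-1,2)
def cloud(d,c):
    H,W=d.shape; u,v=np.meshgrid(np.arange(W),np.arange(H)); s=rays(np.c_[u.ravel(),v.ravel()],c).reshape(H,W,2)
    P=np.dstack([s*d[...,None],d]); X=(P-c[3])@c[2]; X[d==0]=np.nan; return X
E
python3 - <<'E'
from h import *
print(state())
for n in ("scene","top","wrist"):
    p,d,c=save(n,n+'0'); print(n,c[0].tolist(),c[1],(-c[2].T@c[3]).round(3))
E
```

```text
pics
{'time': 0.0, 'joint_pos': array([ 1.00602637e+00,  5.33430146e-02,  1.61425279e+00,  2.49244013e-05,
        1.47600378e+00, -1.18996254e-01]), 'joint_vel': array([-0.00096046, -0.0020764 ,  0.00102388, -0.00030022, -0.00014392,
       -0.00164325]), 'joint_efforts': array([-1.15126924e-03, -3.93672574e+01, -3.70182931e+01, -1.75877130e-04,
        6.86793326e-03,  1.16133347e-05]), 'tool_pos': array([0.26909615, 0.56334908, 0.19239629]), 'tool_rot': array([ 0.59751016, -0.37740436,  0.5987995 ,  0.37681124]), 'contact_force': array([-0.14286622,  0.75164045,  0.59554497]), 'ft_torque': array([0.04237441, 0.00193983, 0.05966325]), 'gripper_width': 1.002626858143943}
scene [[512.4715950815132, 0.0, 277.84861216151484], [0.0, 512.4715950815132, 212.71197144162429], [0.0, 0.0, 1.0]] -0.03500548142540183 [1.207 1.045 1.09 ]
top [[478.52035223367506, 0.0, 271.791741625131], [0.0, 478.52035223367506, 207.80350517202675], [0.0, 0.0, 1.0]] -0.013933276809461558 [0.335 0.012 1.209]
wrist [[323.8084418628953, 0.0, 280.91248924946007], [0.0, 323.8084418628953, 207.6959572193696], [0.0, 0.0, 1.0]] 0.008347018215084987 [0.198 0.599 0.374]
```

View pics/top0.png

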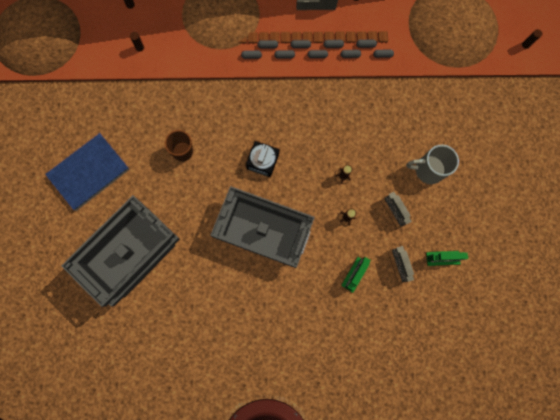

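View pics/scene0.png

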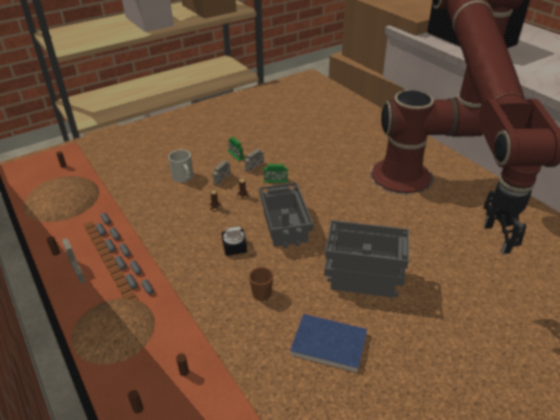

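View pics/wrist0.png

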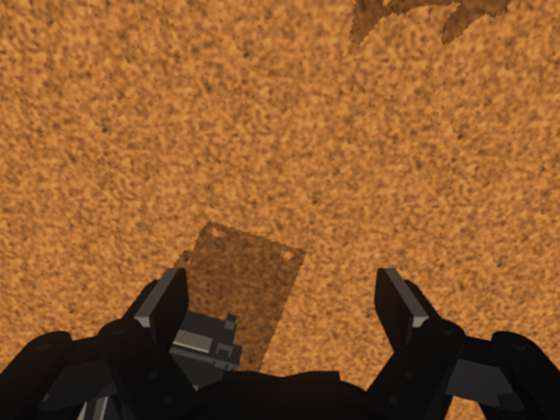

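```bash
python3 - <<'E'
from h import *
p,d,c=load('top0'); X=cloud(d,c)
print('table z', np.nanmedian(X[300:400,300:500,2]))
cv2.imwrite('pics/top0z.png',cv2.resize(p[110:320,20:490,::-1],None,fx=1.7,fy=1.7,interpolation=cv2.INTER_CUBIC))
m=(X[...,2]>0.012)&(X[...,2]<.3); m[:90]=0
n,l,s,ce=cv2.connectedComponentsWithStats(m.astype(np.uint8))
for i in range(1,n):
    if s[i,4]<30: continue
    Q=X[l==i]; print(s[i].tolist(), 'xy med',np.nanmedian(Q,0).round(3),'z99',np.nanpercentile(Q[:,2],97).round(3), p[l==i].mean(0).round())
for t in ["tote_base","tote_inner","ruin0","stump0","clock","knob_grip"]:
    for n_ in ["top","scene"]:
        print(t,n_,[(np.round(r["at"],3).tolist(),round(r["score"],2)) for r in nets.landmark_of(n_,t)])
E
```

```text
table z -0.00043790636264105505
[164, 130, 29, 31, 505] xy med [0.738 0.204 0.054] z99 0.076 [62. 35. 17.]
[45, 133, 83, 77, 3188] xy med [0.673 0.44  0.019] z99 0.023 [46. 59. 89.]
[245, 141, 35, 35, 824] xy med [ 0.688 -0.007  0.045] z99 0.077 [97. 97. 93.]
[406, 144, 53, 39, 1038] xy med [ 0.666 -0.446  0.06 ] z99 0.091 [75. 73. 63.]
[335, 164, 17, 16, 150] xy med [ 0.648 -0.214  0.061] z99 0.07 [83. 65. 36.]
[210, 186, 104, 82, 2476] xy med [ 0.53  -0.004  0.067] z99 0.092 [67. 64. 57.]
[385, 192, 26, 34, 456] xy med [ 0.553 -0.343  0.052] z99 0.068 [85. 78. 64.]
[61, 195, 119, 112, 6659] xy med [0.453 0.325 0.093] z99 0.156 [65. 63. 57.]
[340, 208, 16, 17, 142] xy med [ 0.538 -0.217  0.063] z99 0.069 [90. 71. 39.]
[257, 222, 12, 14, 125] xy med [ 0.509 -0.003  0.062] z99 0.067 [72. 71. 65.]
[393, 246, 21, 36, 452] xy med [ 0.416 -0.344  0.053] z99 0.069 [87. 80. 66.]
[428, 252, 41, 10, 324] xy med [ 0.429 -0.453  0.062] z99 0.069 [35. 93. 38.]
[345, 257, 26, 34, 357] xy med [ 0.395 -0.23   0.059] z99 0.069 [34. 87. 37.]
[239, 405, 56, 15, 465] xy med [ 0.073 -0.003  0.015] z99 0
[... 378 characters left out ...]
, ([0.416, -0.346, 0.0], 0.58)]
ruin0 scene [([0.416, -0.346, 0.002], 0.86), ([0.432, -0.458, 0.001], 0.7), ([0.555, -0.345, 0.001], 0.68), ([0.392, -0.237, 0.003], 0.65), ([0.697, -0.005, 0.003], 0.53)]
stump0 top [([0.512, -0.002, 0.002], 0.69), ([0.654, -0.212, 0.001], 0.54), ([0.544, -0.221, -0.001], 0.51), ([0.664, -0.451, -0.002], 0.16)]
stump0 scene [([0.652, -0.215, 0.002], 0.68), ([0.54, -0.217, 0.002], 0.45), ([0.698, -0.005, 0.07], 0.17)]
clock top [([0.694, -0.012, -0.002], 0.62), ([0.725, 0.197, 0.006], 0.41)]
clock scene [([0.697, -0.008, 0.004], 0.9), ([0.677, 0.447, -0.003], 0.72)]
knob_grip top [([0.696, -0.009, 0.067], 0.59)]
knob_grip scene [([0.698, -0.006, 0.069], 0.57)]
```

View pics/top0z.png

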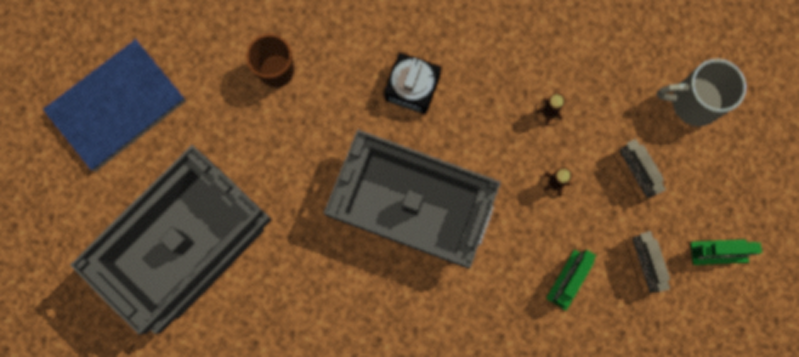

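```bash
python3 - <<'E'
from h import *
from scipy.spatial.transform import Rotation as Ro
q=state()['tool_rot']; Rm=Ro.from_quat([*q[1:],q[0]]).as_matrix(); print('tool x,z',Rm[:,0].round(3),Rm[:,2].round(3),'jaw yaw deg',np.degrees(np.arctan2(Rm[1,2],Rm[0,2])))
p,d,c=load('top0'); X=cloud(d,c)
def pca(box,z0,z1,name):
    x0,x1,y0,y1=box
    m=(X[...,0]>x0)&(X[...,0]<x1)&(X[...,1]>y0)&(X[...,1]<y1)&(X[...,2]>z0)&(X[...,2]<z1)
    Q=X[m][:,:2].astype(np.float32); r=cv2.minAreaRect(Q*1000); w=np.linalg.eigh(np.cov(Q.T))[1][:,1]
    print(name,len(Q),'mean',Q.mean(0).round(4),'rect c',np.round(r[0],1),'size',np.round(r[1],1),'ang',round(r[2],1),'pca',round(np.degrees(np.arctan2(w[1],w[0]))%180,1))
pca((.64,.74,-.06,.05),.068,.085,'knob')
pca((.64,.74,-.06,.05),.03,.05,'clockbox')
pca((.38,.65,-.16,.16),.08,.1,'base rim')
pca((.3,.65,.16,.5),.145,.17,'inner rim')
pca((.47,.62,-.4,-.3),.045,.08,'ruinA'); pca((.35,.47,-.4,-.3),.045,.08,'ruinB')
pca((.6,.7,-.26,-.17),.055,.08,'stA'); pca((.48,.6,-.26,-.17),.055,.08,'stB')
pca((.48,.54,-.03,.03),.055,.075,'basepost')
pca((.41,.5,.27,.37),.115,.145,'innerpost')
for n in('top','scene'):
    for t in ('ruin0','stump0','mug'):
        print(t,n,[(np.round(r["at"],3).tolist(),round(r["score"],2)) for r in nets.landmark_of(n,t)])
E
```

```text
tool x,z [ 0.  0. -1.] [0.431 0.902 0.   ] jaw yaw deg 64.45850886565985
knob 105 mean [ 0.6948 -0.0076] rect c [695.2  -7.5] size [14.  45.3] ang 69.2 pca 160.1
clockbox 552 mean [ 0.6898 -0.007 ] rect c [695.   -7.4] size [70.2 73.5] ang 68.8 pca 101.7
base rim 831 mean [ 0.5122 -0.0049] rect c [510.7  -4.2] size [218.4 128.7] ang 68.3 pca 68.3
inner rim 1168 mean [0.4505 0.3236] rect c [454.2 317.4] size [130.6 218.3] ang 45.9 pca 136.3
ruinA 295 mean [ 0.5539 -0.3449] rect c [ 554.8 -345.8] size [85.9 18.6] ang 27.5 pca 27.0
ruinB 308 mean [ 0.4158 -0.3468] rect c [ 416.7 -348.3] size [85.7 19.1] ang 14.2 pca 14.2
stA 85 mean [ 0.6517 -0.2164] rect c [ 652.8 -216.8] size [22.6 22.7] ang 76.9 pca 161.8
stB 85 mean [ 0.5411 -0.2201] rect c [ 541.7 -220.1] size [22.1 24. ] ang 80.7 pca 159.6
basepost 99 mean [ 0.5102 -0.0035] rect c [510.7  -3.5] size [23.9 23.8] ang 66.3 pca 12.5
innerpost 246 mean [0.4659 0.3305] rect c [454.2 315.7] size [123.3  37.3] ang 52.3 pca 50.9
ruin0 top [([0.431, -0.459, 0.003], 0.87), ([0.557, -0.344, 0.001], 0.83), ([0.401, -0.235, -0.002], 0.61), ([0.416, -0.346, 0.0], 0.58)]
stump0 top [([0.512, -0.002, 0.002], 0.69), ([0.654, -0.212, 0.001], 0.54), ([0.544, -0.221, -0.001], 0.51), ([0.664, -0.451, -0.002], 0.16)]
mug top [([0.666, -0.453, 0.001], 0.76), ([0.699, -0.007, 0.068], 0.52)]
ruin0 scene [([0.416, -0.346, 0.002], 0.86), ([0.432, -0.458, 0.001], 0.7), ([0.555, -0.345, 0.001], 0.68), ([0.392, -0.237, 0.003], 0.65), ([0.697, -0.005, 0.003], 0.53)]
stump0 scene [([0.652, -0.215, 0.002], 0.68), ([0.54, -0.217, 0.002], 0.45), ([0.698, -0.005, 0.07], 0.17)]
mug scene [([0.668, -0.451, -0.001], 0.97)]
```

```bash
python3 - <<'E'
from h import *
p,d,c=load('top0')
out=[]
for (cx,cy,z,a) in [(.5107,-.0042,.082,68.3),(.4542,.3174,.148,135.9)]:
    a=np.radians(a); g=np.mgrid[-75:76,-120:121]; yy=-g[0].ravel()/1e3; xx=g[1].ravel()/1e3
    P=np.c_[cx+xx*np.cos(a)-yy*np.sin(a),cy+xx*np.sin(a)+yy*np.cos(a),np.full(xx.size,z)]
    uv=w2px(P,c).astype(np.float32).reshape(151,241,2)
    im=cv2.remap(p,uv[...,0],uv[...,1],cv2.INTER_CUBIC); dd=cv2.remap(cloud(d,c)[...,2].astype(np.float32),uv[...,0],uv[...,1],cv2.INTER_NEAREST)
    out+= [cv2.resize(im,None,fx=3,fy=3)]
o=np.vstack(out)[:,:,::-1]; o=np.clip(o.astype(float)*1.8,0,255).astype(np.uint8); print(o.shape); cv2.imwrite('pics/rect.png',cv2.resize(o,(480,600)))
E
```

```text
(906, 723, 3)
```

View pics/rect.png

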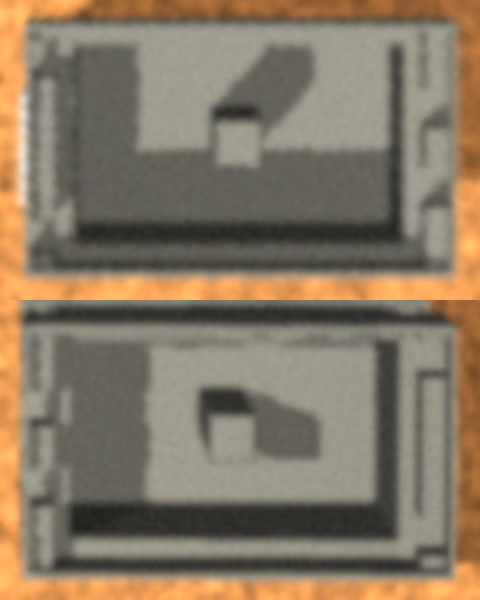

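play_rows:
  motion:
    - [0,[0.426,-0.57,0.07],0.082]
    - [0,[0.426,-0.57,0.07],0.082]
    - [0,[0.426,-0.57,0.07],0.082]
    - [0,[0.426,-0.57,0.07],0.082]
    - [0,[0.426,-0.57,0.07],0.082]

```text
time: 1.55
tool_pos: [0.4193, 0.363, 0.2185]
tool_rot: [0.582, -0.401, 0.582, 0.401]
contact_force: [0.4, 0.7, -0.9]
gripper_width: 0.5
```

play_rows:
  motion:
    - [0,[0.276,-0.371,0.0],0]
    - [0,[0.276,-0.371,0.0],0]
    - [0,[0.276,-0.371,0.0],0]
    - [0,[0.276,-0.371,0],0]
    - [0,[0.276,-0.371,0],0]

```text
time: 2.05
tool_pos: [0.5687, 0.1622, 0.2183]
tool_rot: [0.582, -0.401, 0.582, 0.401]
contact_force: [1.0, 0.9, 0.1]
gripper_width: 0.505
```

play_rows:
  motion:
    - [0,[0.126,-0.169,-0.04],0]
    - [0,[0.126,-0.169,-0.04],0]
    - [0,[0.126,-0.169,-0.04],0]
    - [0,[0.126,-0.169,-0.04],0]
    - [0,[0.126,-0.169,-0.04],0]

```text
time: 2.55
tool_pos: [0.6947, -0.0092, 0.176]
tool_rot: [0.582, -0.4, 0.584, 0.4]
contact_force: [-1.3, 1.4, 0.1]
gripper_width: 0.502
```

```bash
cat >> h.py <<'E'
from scipy.spatial.transform import Rotation as Ro
def pose():
    s=state(); q=s['tool_rot']; Rm=Ro.from_quat([*q[1:],q[0]]).as_matrix()
    print('t',round(s['time'],2),'tcp',s['tool_pos'].round(4),'yaw',round(float(np.degrees(np.arctan2(Rm[1,2],Rm[0,2]))),2),'down',Rm[:,0].round(3),'w',round(float(s['gripper_width']),3),'F',s['contact_force'].round(1),'j',np.degrees(s['joint_pos']).round(0))
def rect(X,box,z0,z1,name):
    x0,x1,y0,y1=box
    m=(X[...,0]>x0)&(X[...,0]<x1)&(X[...,1]>y0)&(X[...,1]<y1)&(X[...,2]>z0)&(X[...,2]<z1)
    Q=X[m][:,:2].astype(np.float32)
    if len(Q)<5: print(name,'none'); return
    r=cv2.minAreaRect(Q*1000); w,h=r[1]; a=r[2] if w>h else r[2]+90
    print(name,len(Q),'c',np.round(r[0],1),'size',np.round(sorted(r[1]),1),'long ang',round(a,1),'zmed',np.nanmedian(X[m][:,2]).round(4))
E
python3 - <<'E'
from h import *
pose(); p,d,c=save('wrist','w1'); X=cloud(d,c)
rect(X,(.64,.74,-.06,.05),.068,.085,'knob')
rect(X,(.64,.74,-.06,.05),.04,.085,'clock')
E
```

```text
t 2.55 tcp [ 0.6947 -0.0092  0.176 ] yaw 68.92 down [-0.002 -0.001 -1.   ] w 0.502 F [-1.3  1.4  0.1] j [ -7.  13.  83.  -0.  84. -76.]
knob 745 c [695.4  -5.6] size [13.5 44.3] long ang 159.3 zmed 0.0783
clock 4725 c [694.8  -5.1] size [68.7 70. ] long ang 69.0 zmed 0.0477
```

View pics/w1.png

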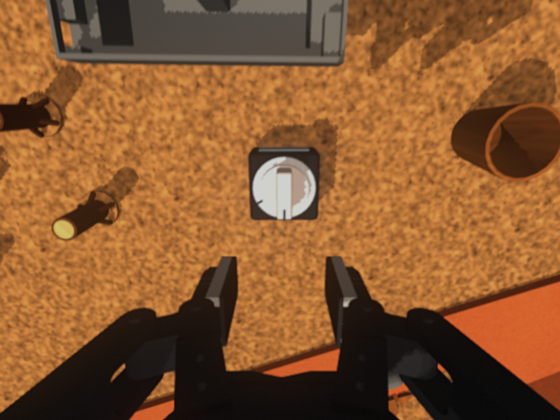

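play_rows:
  motion:
    - [0,[0,0.003,-0.05],0.005]
    - [0,[0,0.003,-0.1],0.005]
    - [0,[0,0.003,-0.122],0.005]
    - [0,[0,0.003,-0.122],0.005]
    - [1,[0,0.003,-0.122],0.005]

```text
time: 3.1
tool_pos: [0.6938, -0.001, 0.0571]
tool_rot: [0.581, -0.403, 0.581, 0.403]
contact_force: [0.7, -0.3, 0.9]
gripper_width: 0.348
```

play_rows:
  motion:
    - [1,[0,0,0],0]
    - [1,[0,0,0],0]
    - [1,[0,0,0],0]
    - [1,[0,0,0],0]
    - [1,[0,0,0],0]

```text
time: 3.6
tool_pos: [0.6938, -0.002, 0.0565]
tool_rot: [0.581, -0.403, 0.581, 0.403]
contact_force: [0.2, -0.7, -0.2]
gripper_width: 0.001
```

```bash
python3 - <<'E'
from h import *
pose(); p,d,c=save('wrist','w2'); save('scene','s2')
p,d,c=load('s2'); cv2.imwrite('pics/s2c.png',cv2.resize(p[150:330,150:390,::-1],None,fx=3,fy=3))
E
```

```text
t 3.6 tcp [ 0.6938 -0.002   0.0565] yaw 69.44 down [ 0.001 -0.    -1.   ] w 0.001 F [ 0.2 -0.7 -0.2] j [ -6.  18.  89.   0.  73. -76.]
```

View pics/w2.png

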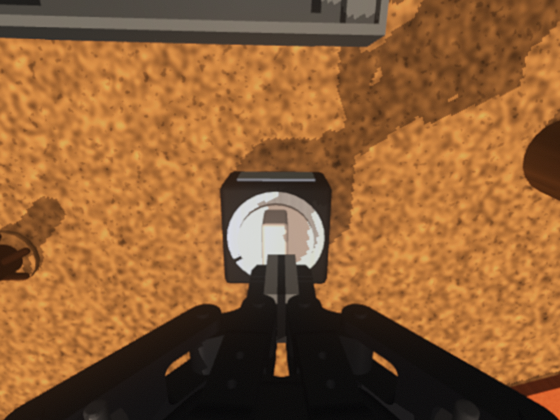

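View pics/s2c.png

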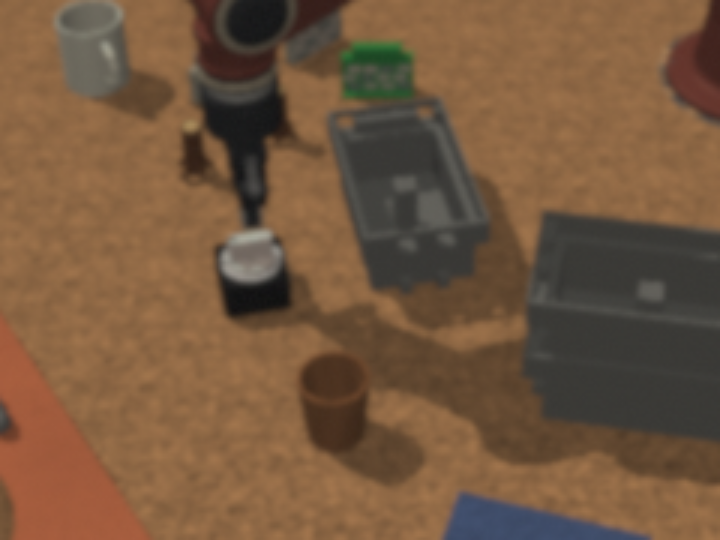

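```bash
python3 - <<'E'
from h import *
for n in ('s2','w2'):
    p,d,c=load(n); print(n,w2px([[.694,-.002,.0565],[.695,-.0065,.077]],c).round(), 'cam',(-c[2].T@c[3]).round(3),'fwd',c[2][2].round(2))
    X=cloud(d,c); rect(X,(.64,.74,-.06,.05),.068,.085,'knob')
p,d,c=load('w2'); X=cloud(d,c)
for uv in [(280,258),(280,275),(275,235),(282,300)]: print(uv, X[uv[1],uv[0]].round(4))
p,d,c=load('s2'); X=cloud(d,c)
for uv in [(234,222),(233,214),(236,230)]: print(uv, X[uv[1],uv[0]].round(4))
E
```

```text
s2 [[234. 235.]
 [233. 229.]] cam [1.207 1.045 1.09 ] fwd [-0.42 -0.65 -0.63]
knob 76 c [696.9  -7.4] size [19.1 42.7] long ang 153.6 zmed 0.0767
w2 [[279. 240.]
 [272. 259.]] cam [0.62  0.027 0.238] fwd [ 0.29 -0.11 -0.95]
knob 978 c [686.4  -1.9] size [14.  25.4] long ang 158.6 zmed 0.0782
(280, 258) [0.6829 0.0031 0.1045]
(280, 275) [0.6834 0.0029 0.1189]
(275, 235) [0.6816 0.0007 0.0784]
(282, 300) [0.6861 0.0027 0.133 ]
(234, 222) [0.6975 0.0112 0.1184]
(233, 214) [0.7204 0.0558 0.1899]
(236, 230) [6.878e-01 3.000e-04 7.460e-02]
```

```bash
python3 - <<'E'
from h import *
p,d,c=load('w2'); cv2.imwrite('pics/w2c.png',cv2.resize(p[160:340,190:370,::-1],None,fx=3.3,fy=3.3,interpolation=cv2.INTER_CUBIC))
X=cloud(d,c)
for r in range(215,330,8): print(r,[tuple(X[r,u].round(3)) for u in (262,272,282,292)])
E
```

```text
215 [(np.float64(0.676), np.float64(-0.006), np.float64(0.053)), (np.float64(0.674), np.float64(0.001), np.float64(0.066)), (np.float64(0.677), np.float64(0.006), np.float64(0.064)), (np.float64(0.683), np.float64(0.011), np.float64(0.052))]
223 [(np.float64(0.674), np.float64(-0.004), np.float64(0.076)), (np.float64(0.675), np.float64(0.001), np.float64(0.077)), (np.float64(0.677), np.float64(0.006), np.float64(0.077)), (np.float64(0.688), np.float64(0.009), np.float64(0.051))]
231 [(np.float64(0.677), np.float64(-0.005), np.float64(0.077)), (np.float64(0.679), np.float64(-0.0), np.float64(0.078)), (np.float64(0.68), np.float64(0.005), np.float64(0.079)), (np.float64(0.693), np.float64(0.007), np.float64(0.052))]
239 [(np.float64(0.681), np.float64(-0.007), np.float64(0.078)), (np.float64(0.683), np.float64(-0.002), np.float64(0.079)), (np.float64(0.685), np.float64(0.003), np.float64(0.079)), (np.float64(0.698), np.float64(0.005), np.float64(0.053))]
247 [(np.float64(0.685), np.float64(-0.008), np.float64(0.079)), (np.float64(0.687), np.float64(-0.003), np.float64(0.079)), (np.floa
[... 1809 characters left out ...]
0.679), np.float64(-0.002), np.float64(0.146)), (np.float64(0.682), np.float64(0.001), np.float64(0.144)), (np.float64(0.691), np.float64(0.001), np.float64(0.133)), (np.float64(0.683), np.float64(0.007), np.float64(0.146))]
319 [(np.float64(0.68), np.float64(-0.002), np.float64(0.15)), (np.float64(0.681), np.float64(0.001), np.float64(0.15)), (np.float64(0.694), np.float64(-0.0), np.float64(0.133)), (np.float64(0.683), np.float64(0.007), np.float64(0.15))]
327 [(np.float64(0.68), np.float64(-0.002), np.float64(0.154)), (np.float64(0.684), np.float64(0.0), np.float64(0.15)), (np.float64(0.698), np.float64(-0.002), np.float64(0.133)), (np.float64(0.683), np.float64(0.007), np.float64(0.154))]
```

View pics/w2c.png

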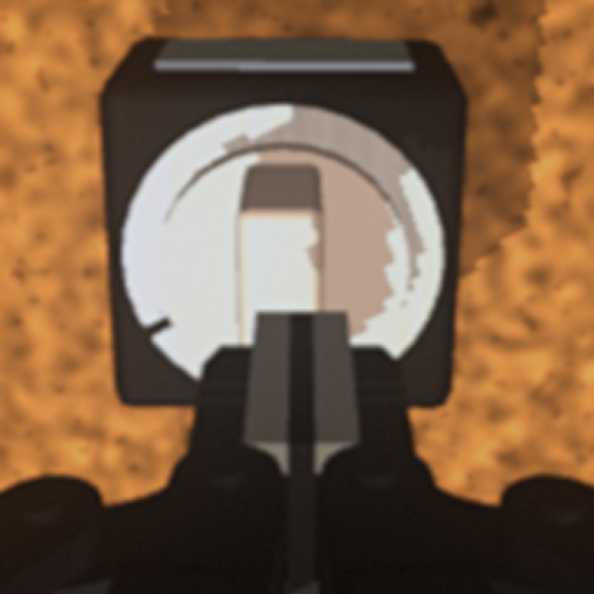

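```bash
python3 - <<'E'
from h import *
p,d,c=load('w1'); X=cloud(d,c)
for r in range(250,350,12): print(r,[tuple(X[r,u].round(3).tolist()) for u in (215,225,232,335,345)])
p,d,c=load('wrist0'); X=cloud(d,c)
for r in range(262,330,12): print(r,[tuple(X[r,u].round(3).tolist()) for u in (165,178,385,395)])
p,d,c=load('s2'); X=cloud(d,c)
for r in range(205,235,3): print(r,[tuple(X[r,u].round(3).tolist()) for u in (231,234,237)])
E
```

```text
250 [(0.75, -0.115, 0.001), (0.754, -0.103, 0.002), (0.757, -0.095, 0.001), (0.802, 0.021, 0.001), (0.806, 0.032, 0.002)]
262 [(0.765, -0.122, 0.0), (0.675, -0.027, 0.228), (0.677, -0.024, 0.227), (0.693, 0.019, 0.227), (0.822, 0.027, 0.0)]
274 [(0.674, -0.029, 0.238), (0.676, -0.026, 0.238), (0.68, -0.025, 0.232), (0.692, 0.017, 0.239), (0.694, 0.021, 0.238)]
286 [(0.675, -0.028, 0.247), (0.677, -0.024, 0.247), (0.685, -0.027, 0.233), (0.693, 0.016, 0.246), (0.693, 0.02, 0.248)]
298 [(0.676, -0.026, 0.255), (0.68, -0.025, 0.25), (0.69, -0.029, 0.234), (0.696, 0.014, 0.249), (0.693, 0.018, 0.255)]
310 [(0.679, -0.027, 0.257), (0.684, -0.027, 0.251), (0.694, -0.03, 0.237), (0.7, 0.013, 0.25), (0.697, 0.017, 0.256)]
322 [(0.676, -0.023, 0.271), (0.689, -0.029, 0.252), (0.853, -0.138, -0.001), (0.704, 0.011, 0.252), (0.691, 0.016, 0.27)]
334 [(0.672, -0.019, 0.282), (0.692, -0.03, 0.254), (0.868, -0.144, 0.002), (0.709, 0.009, 0.252), (0.685, 0.015, 0.282)]
346 [(0.673, -0.018, 0.287), (0.883, -0.161, 0.002), (0.886, -0.152, 0.002), (0.93, -0.023, 0.008), (0.685, 0.014, 0.287)]
262 [(0.
[... 611 characters left out ...]
0.199), (0.687, 0.018, 0.182)]
208 [(0.71, 0.026, 0.186), (0.708, 0.041, 0.196), (0.687, 0.017, 0.17)]
211 [(0.714, 0.033, 0.182), (0.712, 0.047, 0.191), (0.706, 0.052, 0.191)]
214 [(0.723, 0.048, 0.186), (0.717, 0.054, 0.187), (0.708, 0.056, 0.184)]
217 [(0.719, 0.039, 0.167), (0.708, 0.035, 0.159), (0.701, 0.039, 0.158)]
220 [(0.703, 0.005, 0.124), (0.698, 0.014, 0.129), (0.624, -0.114, 0.004)]
223 [(0.703, 0.003, 0.112), (0.697, 0.009, 0.113), (0.685, 0.006, 0.105)]
226 [(0.704, 0.001, 0.099), (0.646, -0.095, 0.002), (0.639, -0.088, 0.004)]
229 [(0.699, -0.011, 0.076), (0.692, -0.004, 0.077), (0.685, 0.001, 0.078)]
232 [(0.703, -0.003, 0.072), (0.695, 0.001, 0.071), (0.685, 0.001, 0.066)]
```

play_rows:
  motion:
    - [0,[0.0015,-0.0045,0],0]
    - [0,[0.0015,-0.0045,0],0]
    - [0,[0.0015,-0.0045,-0.02],0]
    - [0,[0.0015,-0.0045,-0.04],0]
    - [0,[0.0015,-0.0045,-0.04],0]

```text
time: 4.2
tool_pos: [0.6926, -0.0064, 0.0124]
tool_rot: [0.58, -0.401, 0.583, 0.404]
contact_force: [0.2, -0.6, -0.2]
gripper_width: 0.5
```

```bash
python3 - <<'E'
from h import *
pose(); p,d,c=save('wrist','w3'); cv2.imwrite('pics/w3c.png',p[100:400,130:430,::-1])
E
```

```text
t 4.2 tcp [ 0.6926 -0.0064  0.0124] yaw 69.43 down [-0.006  0.001 -1.   ] w 0.5 F [ 0.2 -0.6 -0.2] j [ -7.  21.  90.  -0.  70. -76.]
```

View pics/w3c.png

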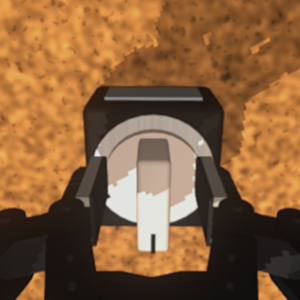

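play_rows:
  motion:
    - [1,[0.001,0,0],0]
    - [1,[0.001,0,0],0]
    - [1,[0.001,0,0],0]
    - [1,[0.001,0,0],0]
    - [1,[0.001,0,0],0]

```text
time: 4.75
tool_pos: [0.6972, -0.007, 0.0179]
tool_rot: [0.582, -0.403, 0.581, 0.402]
contact_force: [-1.5, -3.1, 6.1]
gripper_width: 0.145
```

play_rows:
  motion:
    - [1,[0,0,0.006],-0.15]
    - [1,[0,0,0.006],-0.3]
    - [1,[0,0,0.006],-0.45]
    - [1,[0,0,0.006],-0.6]
    - [1,[0,0,0.006],-0.75]

```text
time: 5.25
tool_pos: [0.6964, -0.0077, 0.0181]
tool_rot: [0.689, -0.161, 0.688, 0.159]
contact_force: [10.3, -4.9, -15.2]
gripper_width: 0.147
```

play_rows:
  motion:
    - [1,[0,0,0],-0.15]
    - [1,[0,0,0],-0.3]
    - [1,[0,0,0],-0.36]
    - [1,[0,0,0],-0.36]
    - [1,[0,0,0],-0.36]

```text
time: 5.75
tool_pos: [0.696, -0.0079, 0.0181]
tool_rot: [0.706, -0.038, 0.706, 0.036]
contact_force: [9.4, -5.7, -13.9]
gripper_width: 0.153
```

```bash
python3 - <<'E'
from h import *
pose(); print(state()['ft_torque']);p,d,c=save('wrist','w4'); cv2.imwrite('pics/w4c.png',p[100:400,130:430,::-1])
X=cloud(d,c);rect(X,(.64,.74,-.06,.05),.068,.085,'knob')
rect(X,(.64,.74,-.06,.05),.03,.085,'clock')
E
```

```text
t 5.75 tcp [ 0.696  -0.0079  0.0181] yaw 6.02 down [ 0.001 -0.003 -1.   ] w 0.153 F [  9.4  -5.7 -13.9] j [ -7.  21.  89.  -0.  70. -13.]
[-0.90187712 -1.61811856  1.02691163]
knob 4164 c [695.6  -4.6] size [37.  40.9] long ang 137.0 zmed 0.0783
clock 15141 c [694.7  -4. ] size [69.4 70.7] long ang 159.2 zmed 0.0479
```

View pics/w4c.png

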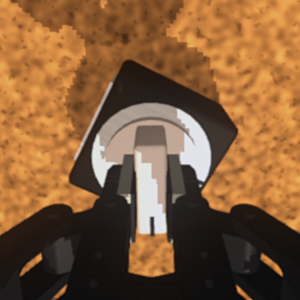

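play_rows:
  motion:
    - [-0.2,[0,0,0],0]
    - [-0.5,[0,0,0],0]
    - [-0.5,[0,0,0.02],0]
    - [-0.5,[0,0,0.06],0]
    - [-0.5,[0,0,0.11],0]

```text
time: 6.3
tool_pos: [0.6941, -0.006, 0.1307]
tool_rot: [0.704, -0.036, 0.708, 0.036]
contact_force: [1.6, -0.3, -0.2]
gripper_width: 0.749
```

```bash
python3 - <<'E'
from h import *
pose(); p,d,c=save('wrist','w5'); cv2.imwrite('pics/w5c.png',p[:,:,::-1])
X=cloud(d,c);rect(X,(.64,.74,-.06,.05),.068,.085,'knob')
p,d,c=save('top','t5'); X=cloud(d,c)
rect(X,(.47,.62,-.4,-.3),.045,.08,'ruinA'); rect(X,(.35,.47,-.4,-.3),.045,.08,'ruinB')
rect(X,(.6,.7,-.26,-.17),.055,.08,'stA'); rect(X,(.48,.6,-.26,-.17),.055,.08,'stB')
E
```

```text
t 6.3 tcp [ 0.6941 -0.006   0.1307] yaw 5.85 down [-0.005  0.001 -1.   ] w 0.749 F [ 1.6 -0.3 -0.2] j [ -7.  15.  85.   0.  80. -12.]
knob 1139 c [695.5  -4.9] size [14.7 44.1] long ang 159.4 zmed 0.0782
ruinA 301 c [ 555.  -346.3] size [18.8 85.7] long ang 26.9 zmed 0.0627
ruinB 308 c [ 416.5 -348.1] size [18.1 85.7] long ang 13.5 zmed 0.0634
stA 82 c [ 652.1 -217.1] size [23.1 24.1] long ang 150.5 zmed 0.0648
stB 86 c [ 541.8 -220.7] size [23.6 23.7] long ang 20.9 zmed 0.0651
```

View pics/w5c.png

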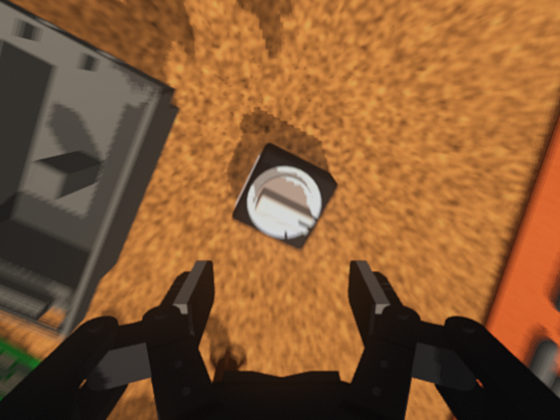

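View pics/t5.png

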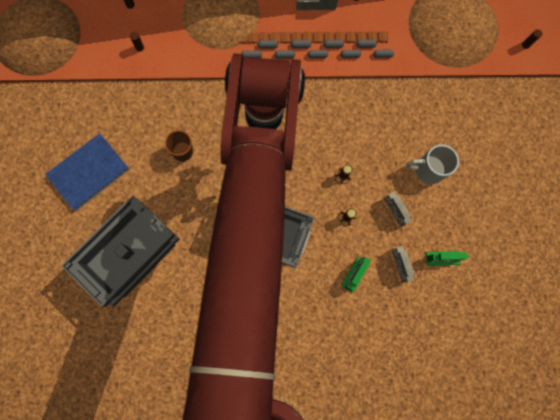

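play_rows:
  motion:
    - [-0.4,[-0.138,-0.341,0],-1.203]
    - [-0.4,[-0.138,-0.341,0],-1.203]
    - [-0.4,[-0.138,-0.341,0],-1.203]
    - [-0.4,[-0.138,-0.341,0],-1.203]
    - [-0.4,[-0.138,-0.341,0],-1.203]

```text
time: 6.9
tool_pos: [0.6017, -0.2398, 0.133]
tool_rot: [0.67, 0.227, 0.669, -0.227]
contact_force: [0.8, 0.1, -0.5]
gripper_width: 0.705
```

play_rows:
  motion:
    - [-0.4,[-0.047,-0.106,0],-0.449]
    - [-0.4,[-0.047,-0.106,0],-0.449]
    - [-0.4,[-0.047,-0.106,-0.03],-0.449]
    - [-0.4,[-0.047,-0.106,-0.05],-0.449]
    - [-0.4,[-0.047,-0.106,-0.05],-0.449]

```text
time: 7.4
tool_pos: [0.5529, -0.3433, 0.0786]
tool_rot: [0.601, 0.369, 0.605, -0.369]
contact_force: [-0.3, 0.4, -0.5]
gripper_width: 0.7
```

```bash
python3 - <<'E'
from h import *
pose(); p,d,c=save('wrist','w6')
X=cloud(d,c);rect(X,(.47,.62,-.4,-.29),.045,.074,'ruinA')
print(w2px([[.555,-.346,.066]],c))
E
```

```text
t 7.4 tcp [ 0.5529 -0.3433  0.0786] yaw -62.93 down [-0.005  0.004 -1.   ] w 0.7 F [-0.3  0.4 -0.5] j [-38.  12.  94.   0.  74.  25.]
ruinA 3006 c [ 555.2 -343.7] size [16.7 86.7] long ang 26.7 zmed 0.0671
[[288.46305633 231.19778021]]
```

View pics/w6.png

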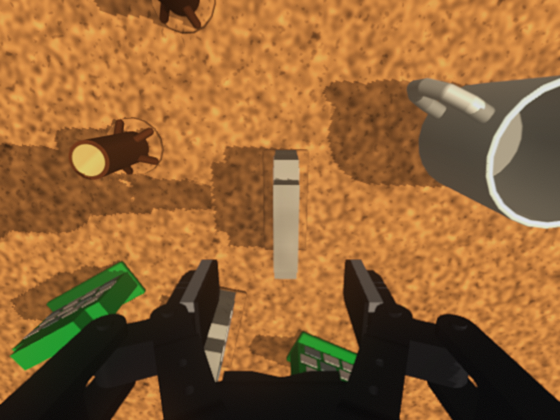

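play_rows:
  motion:
    - [-0.4,[0.001,-0.001,-0.04],0]
    - [-0.4,[0.001,-0.001,-0.08],0]
    - [-0.4,[0.001,-0.001,-0.084],0]
    - [0.2,[0.001,-0.001,-0.084],0]
    - [1,[0.001,-0.001,-0.084],0]

```text
time: 7.95
tool_pos: [0.5585, -0.3463, 0.0014]
tool_rot: [0.605, 0.368, 0.602, -0.369]
contact_force: [0.5, -0.0, 0.3]
gripper_width: 0.374
```

play_rows:
  motion:
    - [1,[0,0,0],0]
    - [1,[0,0,0],0]
    - [1,[0,0,0.03],0]
    - [1,[0,0,0.08],0]
    - [1,[0,0,0.13],0]

```text
time: 8.45
tool_pos: [0.5555, -0.3446, 0.1288]
tool_rot: [0.603, 0.369, 0.604, -0.369]
contact_force: [1.0, -0.7, -0.4]
gripper_width: 0.174
```

play_rows:
  motion:
    - [1,[-0.027,0.386,0.02],-0.851]
    - [1,[-0.027,0.386,0.02],-0.851]
    - [1,[-0.027,0.386,0.02],-0.851]
    - [1,[-0.027,0.386,0.02],-0.851]
    - [1,[-0.027,0.386,0.02],-0.851]

```text
time: 8.95
tool_pos: [0.539, -0.099, 0.1415]
tool_rot: [0.429, 0.563, 0.428, -0.562]
contact_force: [1.9, 0.6, -1.4]
gripper_width: 0.177
```

```bash
python3 - <<'E'
from h import *
pose(); p,d,c=save('wrist','w7')
X=cloud(d,c)
rect(X,(.38,.65,-.16,.16),.08,.1,'base rim')
E
```

```text
t 8.95 tcp [ 0.539  -0.099   0.1415] yaw -105.38 down [ 0.001 -0.    -1.   ] w 0.177 F [ 1.9  0.6 -1.4] j [-18.  -5. 106.   0.  80.  87.]
base rim 6703 c [510.9  -1. ] size [129.5 219.2] long ang 68.4 zmed 0.0874
```

View pics/w7.png

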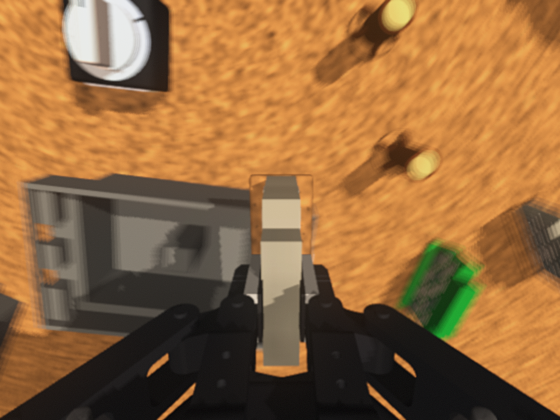

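play_rows:
  motion:
    - [1,[-0.0103,0.1416,0],-0.108]
    - [1,[-0.0103,0.1416,0],-0.108]
    - [1,[-0.0103,0.1416,0],-0.108]
    - [1,[-0.0103,0.1416,0],-0.108]
    - [1,[-0.0103,0.1416,0],-0.108]

```text
time: 9.5
tool_pos: [0.5291, 0.0414, 0.1412]
tool_rot: [0.401, 0.583, 0.4, -0.583]
contact_force: [1.0, 0.2, -0.8]
gripper_width: 0.175
```

```bash
python3 - <<'E'
from h import *
pose(); p,d,c=save('wrist','w8')
X=cloud(d,c)
rect(X,(.38,.65,-.16,.16),.08,.1,'base rim')
E
```

```text
t 9.5 tcp [0.5291 0.0414 0.1412] yaw -111.06 down [ 0.001 -0.001 -1.   ] w 0.175 F [ 1.   0.2 -0.8] j [ -4.  -8. 108.  -0.  80. 108.]
base rim 10040 c [510.6  -1.1] size [128.6 217.7] long ang 68.3 zmed 0.0872
```

View pics/w8.png

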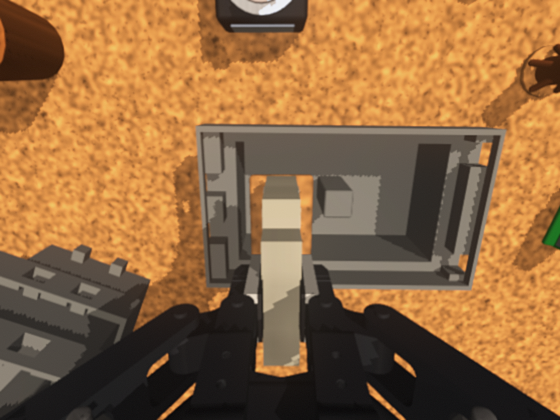

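play_rows:
  motion:
    - [1,[0,0.001,-0.05],-0.008]
    - [1,[0,0.001,-0.1],-0.008]
    - [1,[0,0.001,-0.13],-0.008]
    - [1,[0,0.001,-0.135],-0.008]
    - [1,[0,0.001,-0.135],-0.008]

```text
time: 10.05
tool_pos: [0.5292, 0.0401, 0.0054]
tool_rot: [-0.396, -0.585, -0.397, 0.586]
contact_force: [0.4, 0.6, -1.3]
gripper_width: 0.176
```

play_rows:
  motion:
    - [1,[0,0,-0.003],0]
    - [0.2,[0,0,-0.003],0]
    - [0.2,[0,0,-0.003],0]
    - [0.2,[0,0,0.04],0]
    - [0.1,[0,0,0.09],0]

```text
time: 10.55
tool_pos: [0.5267, 0.0416, 0.094]
tool_rot: [-0.396, -0.583, -0.398, 0.587]
contact_force: [1.8, -0.5, 0.1]
gripper_width: 0.449
```

play_rows:
  motion:
    - [-0.4,[-0.11,-0.388,0.05],0.627]
    - [-0.4,[-0.11,-0.388,0.05],0.627]
    - [-0.4,[-0.11,-0.388,0.05],0.627]
    - [-0.4,[-0.11,-0.388,0.05],0.627]
    - [-0.4,[-0.11,-0.388,0.05],0.627]

```text
time: 11.05
tool_pos: [0.4675, -0.1771, 0.1243]
tool_rot: [0.56, 0.433, 0.559, -0.433]
contact_force: [1.2, 0.0, 0.3]
gripper_width: 0.695
```

```bash
python3 - <<'E'
from h import *
pose(); p,d,c=save('wrist','w9')
X=cloud(d,c);rect(X,(.35,.47,-.4,-.3),.045,.08,'ruinB')
p,d,c=save('top','t9'); X=cloud(d,c)
rect(X,(.35,.47,-.4,-.3),.045,.08,'ruinB')
rect(X,(.49,.55,.0,.09),.045,.078,'ruin in')
p=cv2.resize(p,(784,588)); cv2.imwrite('pics/t9b.png',p[:,:,::-1])
E
```

```text
t 11.05 tcp [ 0.4675 -0.1771  0.1243] yaw -75.45 down [ 0.001 -0.    -1.   ] w 0.695 F [1.2 0.  0.3] j [-29. -11. 113.   0.  79.  46.]
ruinB 1836 c [ 424.9 -343.3] size [17.8 70.8] long ang 13.9 zmed 0.0604
ruinB 238 c [ 410.1 -349.3] size [18.5 72.8] long ang 13.8 zmed 0.0636
ruin in 326 c [520.   45.4] size [59.9 87.8] long ang 90.0 zmed 0.0666
```

View pics/t9b.png

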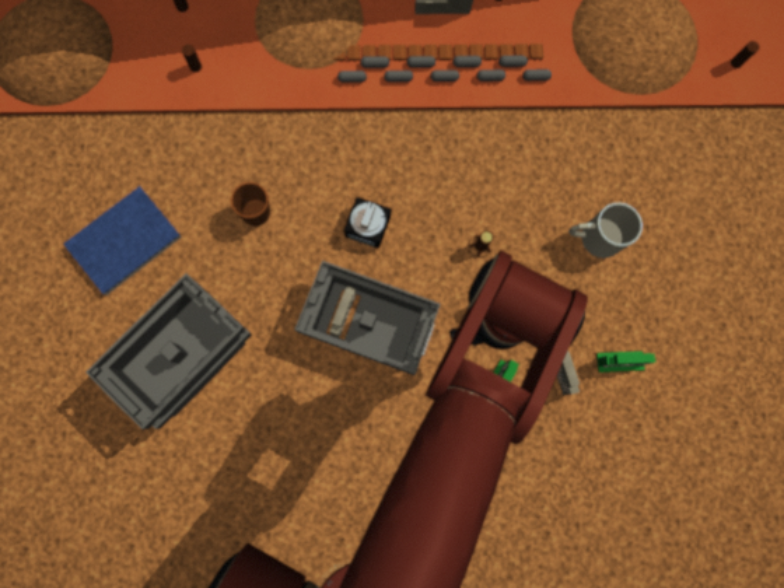

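play_rows:
  motion:
    - [-0.4,[-0.051,-0.169,0],-0.013]
    - [-0.4,[-0.051,-0.169,0],-0.013]
    - [-0.4,[-0.051,-0.169,0],-0.013]
    - [-0.4,[-0.051,-0.169,-0.04],-0.013]
    - [-0.4,[-0.051,-0.169,-0.04],-0.013]

```text
time: 11.65
tool_pos: [0.4138, -0.3446, 0.0788]
tool_rot: [0.551, 0.439, 0.557, -0.439]
contact_force: [-0.5, 0.5, -1.6]
gripper_width: 0.695
```

```bash
python3 - <<'E'
from h import *
pose(); p,d,c=save('wrist','w10')
X=cloud(d,c);rect(X,(.35,.48,-.4,-.3),.045,.074,'ruinB')
E
```

```text
t 11.65 tcp [ 0.4138 -0.3446  0.0788] yaw -76.77 down [-0.006  0.006 -1.   ] w 0.695 F [-0.5  0.5 -1.6] j [-48.  -3. 110.  -0.  74.  29.]
ruinB 2991 c [ 416.7 -345.4] size [15.8 86.8] long ang 14.2 zmed 0.0671
```

View pics/w10.png

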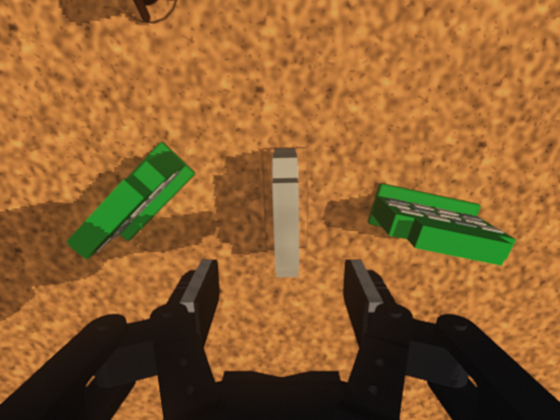

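play_rows:
  motion:
    - [-0.4,[0.001,-0.001,-0.04],0.01]
    - [-0.4,[0.001,-0.001,-0.08],0.01]
    - [-0.4,[0.001,-0.001,-0.084],0.01]
    - [0.2,[0.001,-0.001,-0.084],0.01]
    - [1,[0.001,-0.001,-0.084],0.01]

```text
time: 12.2
tool_pos: [0.42, -0.3465, 0.0025]
tool_rot: [0.559, 0.434, 0.556, -0.435]
contact_force: [0.3, 0.0, 1.1]
gripper_width: 0.372
```

play_rows:
  motion:
    - [1,[0,0,0],0]
    - [1,[0,0,0],0]
    - [1,[0,0,0.03],0]
    - [1,[0,0,0.08],0]
    - [1,[0,0,0.13],0]

```text
time: 12.7
tool_pos: [0.4174, -0.3447, 0.1306]
tool_rot: [0.557, 0.435, 0.558, -0.435]
contact_force: [1.3, -0.8, -1.9]
gripper_width: 0.174
```

play_rows:
  motion:
    - [1,[0.0756,0.2987,0.015],-0.624]
    - [1,[0.0756,0.2987,0.015],-0.624]
    - [1,[0.0756,0.2987,0.015],-0.624]
    - [1,[0.0756,0.2987,0.015],-0.624]
    - [1,[0.0756,0.2987,0.015],-0.624]

```text
time: 13.2
tool_pos: [0.4758, -0.1181, 0.1419]
tool_rot: [0.396, 0.586, 0.395, -0.586]
contact_force: [0.2, 0.1, -1.3]
gripper_width: 0.175
```

play_rows:
  motion:
    - [1,[0.017,0.0672,0],0]
    - [1,[0.017,0.0672,0],0]
    - [1,[0.017,0.0672,0],0]
    - [1,[0.017,0.0672,0],0]
    - [1,[0.017,0.0672,0],0]

```text
time: 13.7
tool_pos: [0.4925, -0.0532, 0.1413]
tool_rot: [-0.397, -0.585, -0.397, 0.585]
contact_force: [0.0, -1.0, -2.0]
gripper_width: 0.174
```

```bash
python3 - <<'E'
from h import *
pose(); p,d,c=save('wrist','w11')
X=cloud(d,c)
rect(X,(.38,.65,-.16,.16),.08,.1,'base rim')
E
```

```text
t 13.7 tcp [ 0.4925 -0.0532  0.1413] yaw -111.74 down [ 0. -0. -1.] w 0.174 F [ 0. -1. -2.] j [-15. -13. 113.  -0.  80.  97.]
base rim 10094 c [510.7  -1.5] size [128.2 218.5] long ang 68.3 zmed 0.0868
```

View pics/w11.png

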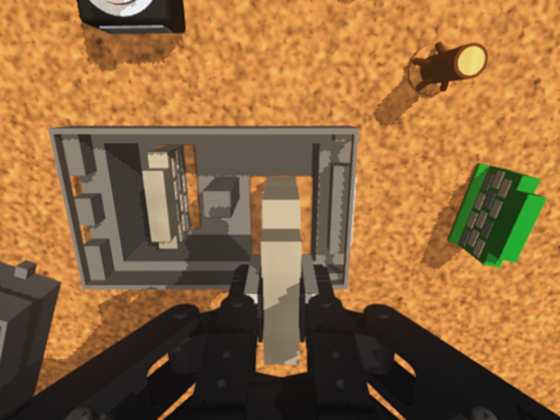

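play_rows:
  motion:
    - [1,[0.0005,0.006,-0.03],0]
    - [1,[0.0005,0.006,-0.08],0]
    - [1,[0.0005,0.006,-0.13],0]
    - [1,[0.0005,0.006,-0.135],0]
    - [1,[0.0005,0.006,-0.136],0]

```text
time: 14.25
tool_pos: [0.493, -0.0474, 0.0046]
tool_rot: [-0.396, -0.585, -0.397, 0.586]
contact_force: [0.2, 0.9, -1.8]
gripper_width: 0.168
```

play_rows:
  motion:
    - [1,[0,0,-0.003],0]
    - [0.2,[0,0,-0.003],0]
    - [0.2,[0,0,-0.003],0]
    - [0.2,[0,0,0.04],0]
    - [0.1,[0,0,0.09],0]

```text
time: 14.75
tool_pos: [0.4907, -0.0461, 0.0935]
tool_rot: [-0.395, -0.584, -0.398, 0.587]
contact_force: [0.9, 0.0, 0.0]
gripper_width: 0.446
```

play_rows:
  motion:
    - [0,[0,0,0.05],0.15]
    - [0,[0,0,0.1],0.3]
    - [0,[-0.0365,0.363,0.1],1.183]
    - [0,[-0.0365,0.363,0.1],1.183]
    - [0,[-0.0365,0.363,0.1],1.183]

```text
time: 15.25
tool_pos: [0.4784, 0.1039, 0.1962]
tool_rot: [0.585, 0.398, 0.584, -0.397]
contact_force: [0.5, 0.3, -0.0]
gripper_width: 0.504
```

play_rows:
  motion:
    - [0,[-0.0215,0.214,0],0.433]
    - [0,[-0.0215,0.214,0],0.433]
    - [0,[-0.0215,0.214,0],0.433]
    - [0,[-0.0215,0.214,0],0.433]
    - [0,[-0.0215,0.214,0],0.433]

```text
time: 15.75
tool_pos: [0.4557, 0.3204, 0.1952]
tool_rot: [0.656, 0.263, 0.657, -0.263]
contact_force: [-0.3, -0.5, -0.7]
gripper_width: 0.498
```

```bash
python3 - <<'E'
from h import *
pose(); p,d,c=save('wrist','w12'); X=cloud(d,c)
rect(X,(.3,.65,.16,.5),.145,.17,'inner rim'); rect(X,(.42,.49,.28,.35),.122,.135,'post')
p,d,c=save('top','t12'); X=cloud(d,c); rect(X,(.38,.65,-.16,.16),.08,.1,'base rim'); rect(X,(.3,.65,.16,.5),.145,.17,'inner rim')
cv2.imwrite('pics/t12b.png',cv2.resize(p[140:320,40:520,::-1],None,fx=1.6,fy=1.6))
E
```

```text
t 15.75 tcp [0.4557 0.3204 0.1952] yaw -43.67 down [-0.     0.001 -1.   ] w 0.498 F [-0.3 -0.5 -0.7] j [ 27.  -6. 101.   0.  85.  71.]
inner rim 11621 c [455.3 319.1] size [128.8 218. ] long ang 135.7 zmed 0.1528
post 942 c [441.5 305.5] size [23.5 64.4] long ang 46.0 zmed 0.1312
base rim 824 c [510.8  -4.2] size [129.  218.4] long ang 68.3 zmed 0.0868
inner rim 557 c [454.5 316.2] size [129.7 217.6] long ang 136.5 zmed 0.1519
```

View pics/w12.png

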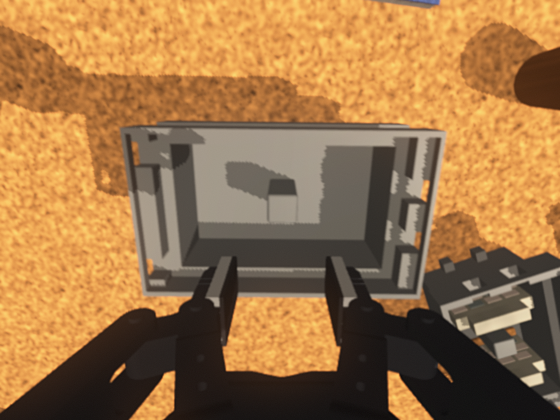

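View pics/t12b.png

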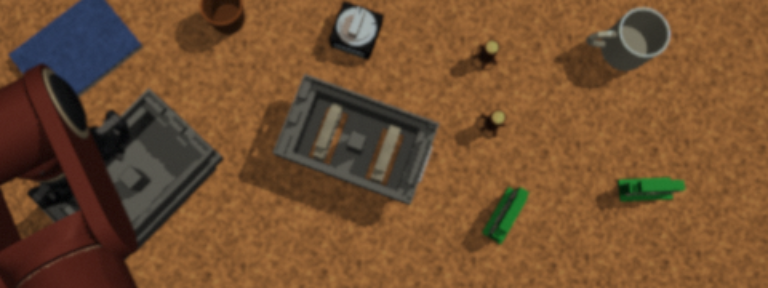

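play_rows:
  motion:
    - [0,[-0.0005,-0.0013,-0.05],-0.009]
    - [0,[-0.0005,-0.0013,-0.1],-0.009]
    - [0,[-0.0005,-0.0013,-0.13],-0.009]
    - [0,[-0.0005,-0.0013,-0.136],-0.009]
    - [0,[-0.0005,-0.0013,-0.136],-0.009]

```text
time: 16.35
tool_pos: [0.4562, 0.314, 0.0586]
tool_rot: [0.654, 0.267, 0.655, -0.268]
contact_force: [-0.2, 0.7, 0.3]
gripper_width: 0.5
```

play_rows:
  motion:
    - [1,[0,0,0],0]
    - [1,[0,0,0],0]
    - [1,[0,0,0],0]
    - [1,[0,0,0],0]
    - [1,[0,0,0],0]

```text
time: 16.85
tool_pos: [0.4583, 0.3163, 0.0622]
tool_rot: [0.656, 0.268, 0.653, -0.266]
contact_force: [-0.1, -3.0, 7.1]
gripper_width: 0.271
```

play_rows:
  motion:
    - [1,[0,0,0.02],0]
    - [1,[0,0,0.04],0]
    - [1,[0,0,0.08],0]
    - [1,[0,0,0.13],0]
    - [1,[0,0,0.16],0]

```text
time: 17.35
tool_pos: [0.457, 0.3162, 0.2231]
tool_rot: [0.656, 0.268, 0.654, -0.266]
contact_force: [1.0, 0.5, -3.9]
gripper_width: 0.271
```

```bash
python3 - <<'E'
from h import *
pose(); p,d,c=save('wrist','w13'); X=cloud(d,c)
rect(X,(.3,.65,.16,.5),.29,.34,'inner rim')
rect(X,(.3,.65,.16,.5),.08,.1,'outer rim')
m=~np.isnan(X[...,2]); print(np.histogram(X[...,2][m],bins=np.arange(-.01,.4,.02)))
save('scene','s13')
E
```

```text
t 17.35 tcp [0.457  0.3162 0.2231] yaw -44.38 down [ 0.004  0.002 -1.   ] w 0.271 F [ 1.   0.5 -3.9] j [ 27.  -8. 100.  -0.  87.  71.]
inner rim 79049 c [459.8 319. ] size [122.3 215.5] long ang 135.8 zmed 0.3077
outer rim 1804 c [491.1 355.9] size [ 26.1 216.9] long ang 135.5 zmed 0.0907
(array([74186,  1729,  1011,  3389,  1620,  1068,     0,     0,     0,
           0,     0,     0, 32906,  9804, 13541, 42832, 26282, 22986,
        2934,     0]), array([-0.01,  0.01,  0.03,  0.05,  0.07,  0.09,  0.11,  0.13,  0.15,
        0.17,  0.19,  0.21,  0.23,  0.25,  0.27,  0.29,  0.31,  0.33,
        0.35,  0.37,  0.39]))
```

View pics/w13.png

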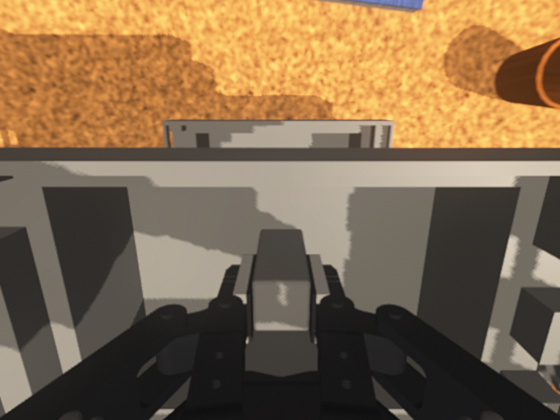

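View pics/s13.png

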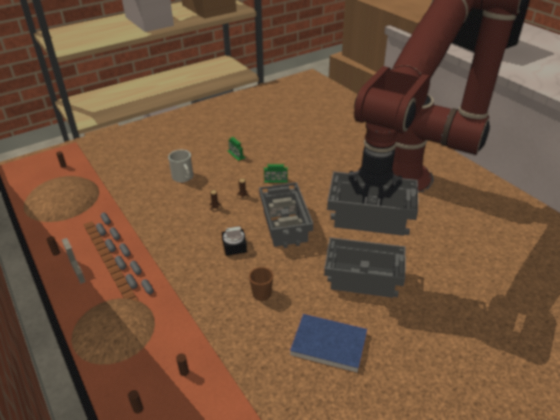

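```bash
python3 - <<'E'
from h import *
p,d,c=load('w13'); X=cloud(d,c)
T=np.array([.457,.3162]); a=np.radians(-44.3); u=np.array([np.cos(a),np.sin(a)]); v=np.array([-u[1],u[0]])
U=(X[...,:2]-T)@u; V=(X[...,:2]-T)@v; Z=X[...,2]
for r,cc in [(150,280),(158,280),(165,280),(152,100),(152,480),(235,280),(270,280),(300,280)]: print(r,cc,U[r,cc].round(4),V[r,cc].round(4),Z[r,cc].round(4))
m=(abs(Z-.291)<.008)&(abs(U)<.03)&(abs(V)<.03); print('post',np.percentile(U[m],[1,99]),np.percentile(V[m],[1,50,99]),np.median(Z[m]),m.sum())
m=(abs(Z-.317)<.012)&(V>.03); print('rim',np.percentile(V[m],[.5,5,50,95,99.5]),np.median(Z[m]),m.sum())
# windows in left/right
print('outer'); 
E
```

```text
150 280 -0.0015 0.0647 0.2972
158 280 -0.0014 0.0647 0.3143
165 280 -0.0014 0.0634 0.3182
152 100 -0.0585 0.0647 0.3019
152 480 0.0612 0.0647 0.303
235 280 -0.0017 0.013 0.2456
270 280 -0.0016 0.0127 0.2834
300 280 -0.0016 0.004 0.2921
post [-0.02524719  0.02232057] [-0.00974711  0.00754932  0.01312854] 0.29210273840003165 4694
rim [0.0319649  0.06081402 0.06355787 0.06475496 0.06488095] 0.31805559874750244 12419
outer
```

play_rows:
  motion:
    - [1,[0.0532,-0.3172,0],-1.176]
    - [1,[0.0532,-0.3172,0],-1.176]
    - [1,[0.0532,-0.3172,0],-1.176]
    - [1,[0.0532,-0.3172,0],-1.176]
    - [1,[0.0532,-0.3172,0],-1.176]

```text
time: 17.95
tool_pos: [0.4961, 0.0674, 0.2162]
tool_rot: [0.509, 0.489, 0.511, -0.491]
contact_force: [1.0, -0.4, -4.3]
gripper_width: 0.274
```

play_rows:
  motion:
    - [1,[0.0113,-0.0674,-0.04],-0.426]
    - [1,[0.0113,-0.0674,-0.04],-0.426]
    - [1,[0.0113,-0.0674,-0.04],-0.426]
    - [1,[0.0113,-0.0674,-0.04],-0.426]
    - [1,[0.0113,-0.0674,-0.04],-0.426]

```text
time: 18.45
tool_pos: [0.508, 0.002, 0.1776]
tool_rot: [-0.397, -0.584, -0.398, 0.585]
contact_force: [0.7, -0.4, -2.7]
gripper_width: 0.271
```

```bash
python3 - <<'E'
from h import *
pose(); p,d,c=save('wrist','w14'); X=cloud(d,c)
save('scene','s14')
rect(X,(.3,.75,-.25,.25),.065,.1,'base part')
E
```

```text
t 18.45 tcp [0.508  0.002  0.1776] yaw -111.62 down [-0.002  0.    -1.   ] w 0.271 F [ 0.7 -0.4 -2.7] j [ -8. -13. 109.   0.  84. 103.]
base part 6051 c [548. -70.] size [ 67.3 317.8] long ang 79.2 zmed 0.0684
```

View pics/w14.png

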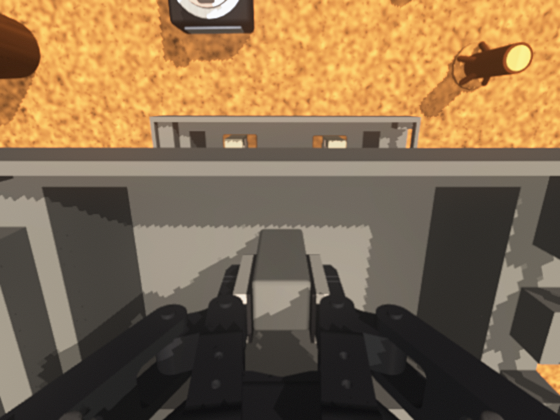

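View pics/s14.png

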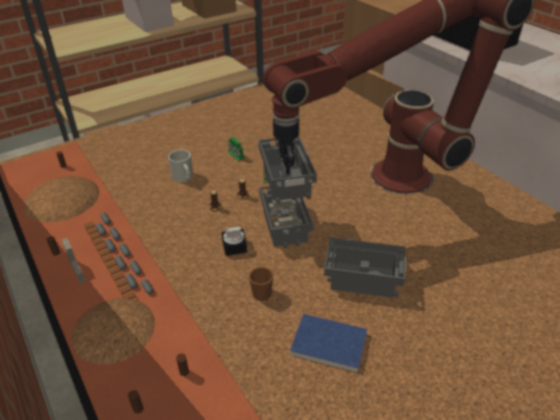

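```bash
cat >> h.py <<'E'
def relrim(fn,T,jaw,zr,vmin=.055,vmax=.08,um=.13):
    p,d,c=load(fn); X=cloud(d,c); a=np.radians(jaw); u=np.array([np.cos(a),np.sin(a)]); v=np.array([-u[1],u[0]])
    U=(X[...,:2]-T)@u; V=(X[...,:2]-T)@v; Z=X[...,2]
    m=(abs(Z-zr)<.006)&(V>vmin)&(V<vmax)&(abs(U)<um)
    print('n',m.sum(),'U',np.percentile(U[m],[.3,2,50,98,99.7]).round(4),'V',np.percentile(V[m],[1,50,99]).round(4))
    for lo,hi in((-.1,-.06),(.06,.1)):
        k=m&(U>lo)&(U<hi); print('  end',lo,'V99',np.percentile(V[k],[50,97]).round(4) if k.any() else None)
E
python3 - <<'E'
from h import *
relrim('w14',np.array([.508,.002]),-111.62,.0885)
relrim('w14',np.array([.508,.002]),-111.62,.272,.03)
E
```

```text
n 1883 U [-0.1062 -0.1046 -0.0101  0.1081  0.1099] V [0.0557 0.0651 0.0679]
  end -0.1 V99 [0.0651 0.0679]
  end 0.06 V99 [0.0657 0.0673]
n 10309 U [-0.0775 -0.0746 -0.0019  0.0711  0.074 ] V [0.0595 0.0621 0.0637]
  end -0.1 V99 [0.062  0.0637]
  end 0.06 V99 [0.062  0.0636]
```

play_rows:
  motion:
    - [1,[0.0025,-0.003,-0.03],0]
    - [1,[0.0025,-0.003,-0.06],0]
    - [1,[0.0025,-0.003,-0.075],0]
    - [1,[0.0025,-0.003,-0.075],0]
    - [1,[0.0025,-0.003,-0.075],0]

```text
time: 19.05
tool_pos: [0.5119, -0.001, 0.105]
tool_rot: [0.397, 0.586, 0.397, -0.585]
contact_force: [-0.3, 0.2, -2.9]
gripper_width: 0.272
```

```bash
python3 - <<'E'
from h import *
pose(); p,d,c=save('wrist','w15'); s=state()
relrim('w15',s['tool_pos'][:2],-111.7,.0885)
E
```

```text
t 19.05 tcp [ 0.5119 -0.001   0.105 ] yaw -111.72 down [ 0.001 -0.    -1.   ] w 0.272 F [-0.3  0.2 -2.9] j [ -8.  -9. 112.   0.  76. 103.]
n 3386 U [-0.107  -0.1048  0.0012  0.1057  0.108 ] V [0.0553 0.0601 0.0623]
  end -0.1 V99 [0.0601 0.0623]
  end 0.06 V99 [0.0604 0.0622]
```

play_rows:
  motion:
    - [1,[-0.001,0,-0.01],0]
    - [1,[-0.001,0,-0.018],0]
    - [1,[-0.001,0,-0.022],0]
    - [1,[-0.001,0,-0.025],0]
    - [1,[-0.001,0,-0.026],0]

```text
time: 19.6
tool_pos: [0.5104, -0.0013, 0.0783]
tool_rot: [-0.396, -0.585, -0.397, 0.586]
contact_force: [-4.3, 0.2, 2.8]
gripper_width: 0.272
```

```bash
python3 - <<'E'
from h import *
pose(); p,d,c=save('wrist','w16'); s=state(); save('scene','s16')
p,d,c=load('s16'); cv2.imwrite('pics/s16c.png',cv2.resize(p[110:270,210:370,::-1],None,fx=4,fy=3.7,interpolation=cv2.INTER_CUBIC))
E
```

```text
t 19.6 tcp [ 0.5104 -0.0013  0.0783] yaw -111.79 down [-0.  0. -1.] w 0.272 F [-4.3  0.2  2.8] j [ -9.  -7. 114.   0.  73. 103.]
```

View pics/s16c.png

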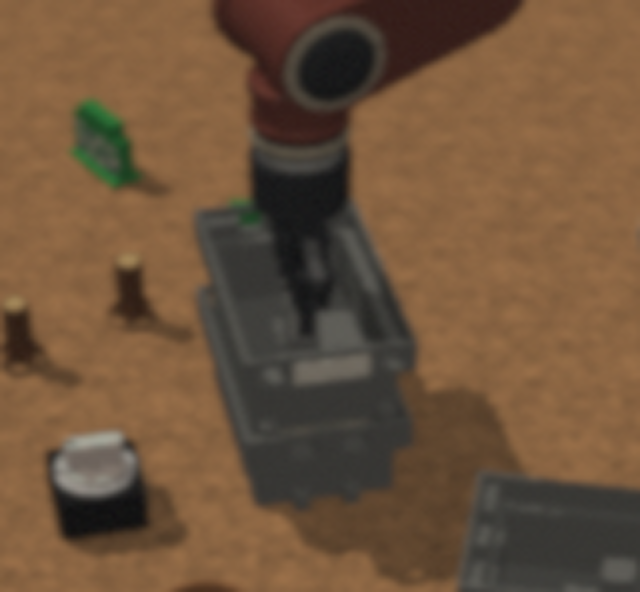

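play_rows:
  motion:
    - [0.2,[0,0,0],0]
    - [0,[0,0,0],0]
    - [0,[0,0,0],0]
    - [0,[0,0,0.05],0]
    - [0,[0,0,0.1],0]

```text
time: 20.2
tool_pos: [0.5089, -0.0011, 0.1776]
tool_rot: [-0.396, -0.584, -0.398, 0.587]
contact_force: [1.4, -0.0, 0.5]
gripper_width: 0.499
```

play_rows:
  motion:
    - [-0.4,[0.03,-0.217,0.05],0.5]
    - [-0.4,[0.03,-0.217,0.05],0.5]
    - [-0.4,[0.03,-0.217,0],0.5]
    - [-0.4,[0.03,-0.217,0],0.5]
    - [-0.4,[0.03,-0.217,0],0.5]

```text
time: 20.7
tool_pos: [0.5405, -0.2213, 0.1783]
tool_rot: [0.529, 0.469, 0.528, -0.469]
contact_force: [0.6, 0.2, -0.2]
gripper_width: 0.699
```

```bash
python3 - <<'E'
from h import *
pose(); p,d,c=save('wrist','w17'); X=cloud(d,c)
rect(X,(.6,.7,-.26,-.17),.055,.08,'stA'); rect(X,(.48,.6,-.26,-.17),.055,.08,'stB')
rect(X,(.38,.65,-.16,.16),.155,.185,'inner rim')
p,d,c=save('top','t17'); X=cloud(d,c)
rect(X,(.6,.7,-.26,-.17),.055,.08,'stA'); rect(X,(.48,.6,-.26,-.17),.055,.08,'stB')
rect(X,(.38,.65,-.16,.16),.155,.185,'inner rim')
rect(X,(.38,.65,-.16,.16),.08,.1,'base rim')
rect(X,(.3,.65,.16,.5),.08,.1,'outer rim')
m=(X[...,0]>.38)&(X[...,0]<.65)&(abs(X[...,1])<.14)&(X[...,2]>.162)&(X[...,2]<.185)
A=np.c_[X[m][:,:2],np.ones(m.sum())]; print('plane',np.linalg.lstsq(A,X[m][:,2],rcond=None)[0], np.percentile(X[m][:,2],[50,95]))
E
```

```text
t 20.7 tcp [ 0.5405 -0.2213  0.1783] yaw -83.16 down [ 0.001 -0.001 -1.   ] w 0.699 F [ 0.6  0.2 -0.2] j [-30.  -2.  99.  -0.  83.  54.]
stA 742 c [ 652.8 -214.8] size [23.2 23.6] long ang 5.8 zmed 0.0679
stB 564 c [ 542.1 -217.9] size [22.8 24.2] long ang 5.4 zmed 0.0677
inner rim 6969 c [487.3 -58.3] size [ 91.2 130.4] long ang 158.6 zmed 0.1658
stA 82 c [ 652.8 -216.8] size [22.2 23.4] long ang 9.9 zmed 0.0651
stB none
inner rim 1203 c [510.9  -1.4] size [129.2 217.9] long ang 68.2 zmed 0.1666
base rim 2952 c [504.9  -0.7] size [115.7 215.3] long ang 68.2 zmed 0.0864
outer rim 931 c [454.5 316.2] size [129.6 216.9] long ang 136.1 zmed 0.0869
plane [-0.00242097  0.00097758  0.16944934] [0.16874058 0.17367649]
```

View pics/t17.png

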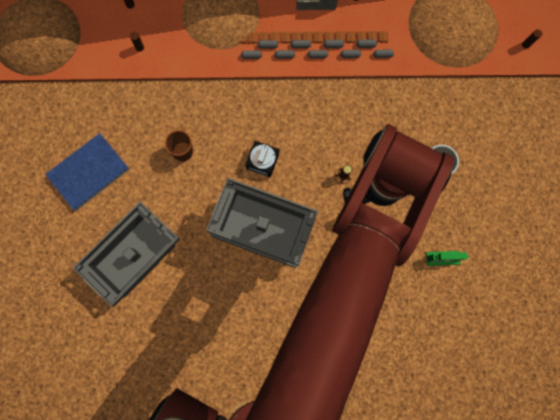

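View pics/w17.png

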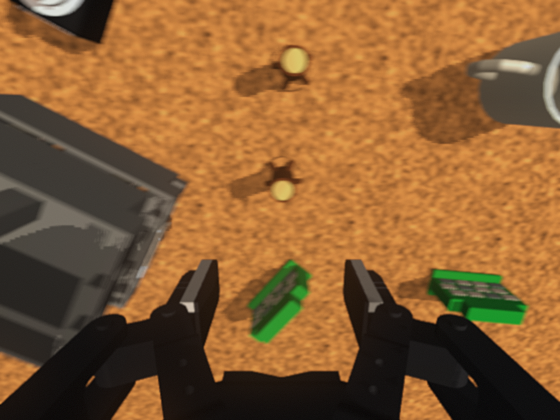

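play_rows:
  motion:
    - [-0.4,[0.002,0.003,-0.05],0]
    - [-0.4,[0.002,0.003,-0.1],0]
    - [-0.4,[0.002,0.003,-0.15],0]
    - [-0.4,[0.002,0.003,-0.183],0]
    - [0.2,[0.002,0.003,-0.183],0]

```text
time: 21.3
tool_pos: [0.5378, -0.2118, -0.0106]
tool_rot: [0.525, 0.468, 0.533, -0.47]
contact_force: [-0.9, 1.8, -0.3]
gripper_width: 0.547
```

play_rows:
  motion:
    - [1,[0,0,0],0]
    - [1,[0,0,0],0]
    - [1,[0,0,0],0]
    - [1,[0,0,0.05],0]
    - [1,[0,0,0.1],0]

```text
time: 21.8
tool_pos: [0.5414, -0.2147, 0.0961]
tool_rot: [0.528, 0.469, 0.53, -0.469]
contact_force: [1.1, -0.2, -0.4]
gripper_width: 0.265
```

play_rows:
  motion:
    - [1,[0,0,0.05],0]
    - [1,[0,0.01,0.1],-0.1]
    - [1,[-0.0126,0.2605,0.12],-0.5]
    - [1,[-0.0126,0.2605,0.12],-0.5]
    - [1,[-0.0126,0.2605,0.12],-0.5]

```text
time: 22.3
tool_pos: [0.5357, -0.0594, 0.2094]
tool_rot: [0.396, 0.588, 0.393, -0.586]
contact_force: [1.1, -0.3, -0.5]
gripper_width: 0.259
```

```bash
python3 - <<'E'
from h import *
pose(); p,d,c=save('wrist','w18'); X=cloud(d,c)
rect(X,(.38,.65,-.16,.16),.16,.185,'inner rim')
E
```

```text
t 22.3 tcp [ 0.5357 -0.0594  0.2094] yaw -112.17 down [ 0.005 -0.001 -1.   ] w 0.259 F [ 1.1 -0.3 -0.5] j [-14. -10. 103.   0.  86.  98.]
inner rim 9396 c [5.104e+02 3.000e-01] size [129.1 216.9] long ang 68.3 zmed 0.1684
```

View pics/w18.png

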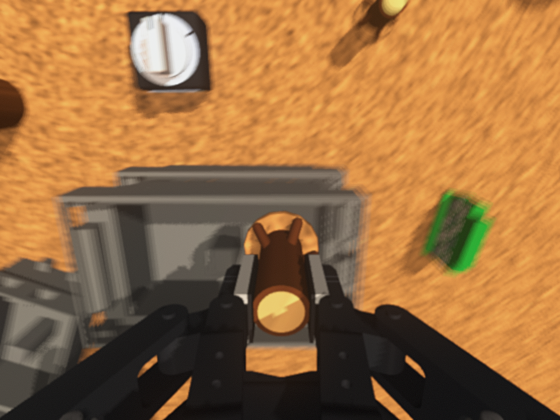

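play_rows:
  motion:
    - [1,[-0.0073,0.1043,0],0.008]
    - [1,[-0.0073,0.1043,0],0.008]
    - [1,[-0.0073,0.1043,0],0.008]
    - [1,[-0.0073,0.1043,-0.04],0.008]
    - [1,[-0.0073,0.1043,-0.08],0.008]

```text
time: 22.85
tool_pos: [0.5302, 0.0439, 0.129]
tool_rot: [0.401, 0.586, 0.398, -0.581]
contact_force: [-0.0, -1.1, -1.4]
gripper_width: 0.261
```

play_rows:
  motion:
    - [1,[0,0,-0.03],0]
    - [1,[0,0,-0.04],0]
    - [1,[0,0,-0.04],0]
    - [1,[0,0,-0.04],0]
    - [1,[0,0,-0.04],0]

```text
time: 23.35
tool_pos: [0.5292, 0.0435, 0.0882]
tool_rot: [0.4, 0.585, 0.398, -0.583]
contact_force: [0.8, 0.6, -1.1]
gripper_width: 0.263
```

play_rows:
  motion:
    - [1,[0,0,-0.003],0]
    - [1,[0,0,-0.006],0]
    - [1,[0,0,-0.006],0]
    - [1,[0,0,-0.006],0]
    - [1,[0,0,-0.006],0]

```text
time: 23.85
tool_pos: [0.5293, 0.0437, 0.0842]
tool_rot: [0.4, 0.584, 0.398, -0.583]
contact_force: [-5.5, 0.1, 14.0]
gripper_width: 0.267
```

play_rows:
  motion:
    - [1,[0,0,0.003],0]
    - [0.2,[0,0,0.003],0]
    - [0.2,[0,0,0.003],0]
    - [0.2,[0,0,0.05],0]
    - [0.2,[0,0,0.1],0]

```text
time: 24.35
tool_pos: [0.5257, 0.044, 0.1782]
tool_rot: [-0.397, -0.582, -0.4, 0.586]
contact_force: [1.4, -0.7, 1.0]
gripper_width: 0.404
```

play_rows:
  motion:
    - [-0.4,[0,0,0.03],0]
    - [-0.4,[0.12,-0.259,0.03],0.2]
    - [-0.4,[0.12,-0.259,0],0.2]
    - [-0.4,[0.12,-0.259,0],0.2]
    - [-0.4,[0.12,-0.259,0],0.2]

```text
time: 24.85
tool_pos: [0.611, -0.136, 0.1909]
tool_rot: [0.455, 0.541, 0.455, -0.541]
contact_force: [0.8, -0.8, -0.1]
gripper_width: 0.706
```

play_rows:
  motion:
    - [-0.4,[0.045,-0.085,0],0.2]
    - [-0.4,[0.045,-0.085,-0.02],0.2]
    - [-0.4,[0.045,-0.085,-0.05],0.2]
    - [-0.4,[0.045,-0.085,-0.05],0.2]
    - [-0.4,[0.045,-0.085,-0.05],0.2]

```text
time: 25.35
tool_pos: [0.6546, -0.2187, 0.1403]
tool_rot: [0.506, 0.493, 0.508, -0.493]
contact_force: [0.2, 0.7, 0.7]
gripper_width: 0.7
```

```bash
python3 - <<'E'
from h import *
pose(); p,d,c=save('wrist','w19'); X=cloud(d,c)
rect(X,(.6,.7,-.26,-.17),.055,.08,'stA')
p,d,c=save('top','t19'); X=cloud(d,c)
rect(X,(.6,.7,-.26,-.17),.055,.08,'stA'); rect(X,(.38,.65,-.16,.16),.16,.185,'inner rim')
cv2.imwrite('pics/t19b.png',cv2.resize(p[130:320,40:500,::-1],None,fx=1.7,fy=1.7))
E
```

```text
t 25.35 tcp [ 0.6546 -0.2187  0.1403] yaw -88.4 down [-0.003  0.001 -1.   ] w 0.7 F [0.2 0.7 0.7] j [-25.  14.  86.   0.  81.  64.]
stA 723 c [ 653.5 -214.5] size [23.5 23.8] long ang 143.8 zmed 0.0676
stA none
inner rim 931 c [511.6   0.6] size [128.9 214.1] long ang 68.1 zmed 0.1674
```

View pics/t19b.png

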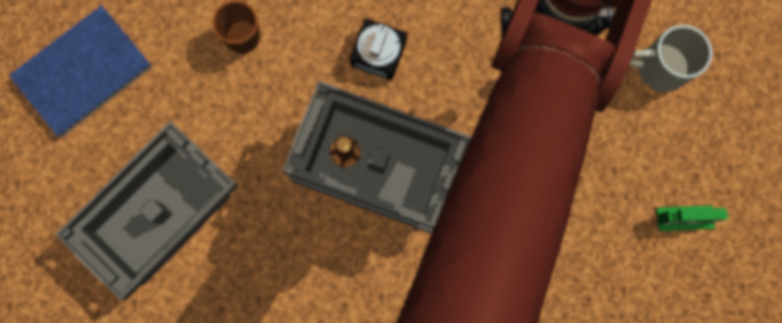

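play_rows:
  motion:
    - [-0.4,[0,0.003,-0.05],0]
    - [-0.4,[0,0.003,-0.1],0]
    - [-0.4,[0,0.003,-0.145],0]
    - [-0.4,[0,0.003,-0.145],0]
    - [0.2,[0,0.003,-0.145],0]

```text
time: 25.95
tool_pos: [0.6562, -0.216, -0.0017]
tool_rot: [0.508, 0.493, 0.507, -0.493]
contact_force: [-0.3, -0.9, 0.6]
gripper_width: 0.543
```

play_rows:
  motion:
    - [1,[0,0,0],0]
    - [1,[0,0,0],0]
    - [1,[0,0,0],0]
    - [1,[0,0,0.05],0]
    - [1,[0,0,0.1],0]

```text
time: 26.45
tool_pos: [0.6545, -0.2159, 0.0972]
tool_rot: [0.506, 0.493, 0.508, -0.493]
contact_force: [1.0, -0.2, -0.3]
gripper_width: 0.262
```

play_rows:
  motion:
    - [1,[0,0,0.05],0]
    - [1,[-0.01,0.01,0.1],-0.1]
    - [1,[-0.162,0.1716,0.13],-0.407]
    - [1,[-0.162,0.1716,0.13],-0.407]
    - [1,[-0.162,0.1716,0.13],-0.407]

```text
time: 26.95
tool_pos: [0.5435, -0.0978, 0.2186]
tool_rot: [0.397, 0.587, 0.395, -0.585]
contact_force: [0.6, 0.9, -0.5]
gripper_width: 0.261
```

play_rows:
  motion:
    - [1,[-0.07,0.075,0.0],-0.007]
    - [1,[-0.07,0.075,0.0],-0.007]
    - [1,[-0.07,0.075,0.0],-0.007]
    - [1,[-0.07,0.075,0],-0.007]
    - [1,[-0.07,0.075,0],-0.007]

```text
time: 27.45
tool_pos: [0.4751, -0.0242, 0.2174]
tool_rot: [0.395, 0.587, 0.394, -0.586]
contact_force: [-0.0, 0.8, -0.0]
gripper_width: 0.259
```

```bash
python3 - <<'E'
from h import *
pose(); p,d,c=save('wrist','w20'); X=cloud(d,c)
rect(X,(.38,.65,-.16,.16),.16,.185,'inner rim')
E
```

```text
t 27.45 tcp [ 0.4751 -0.0242  0.2174] yaw -112.15 down [ 0.003 -0.001 -1.   ] w 0.259 F [-0.   0.8 -0. ] j [-12. -19. 110.  -0.  89. 100.]
inner rim 12039 c [5.101e+02 5.000e-01] size [128.4 217.5] long ang 68.3 zmed 0.1689
```

View pics/w20.png

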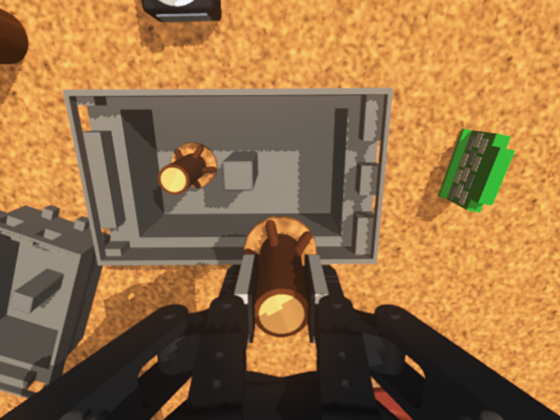

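Overshot slightly; correct to P+ (0.4925, −0.044).

play_rows:
  motion:
    - [1,[0.0175,-0.02,0],0.008]
    - [1,[0.0175,-0.02,0],0.008]
    - [1,[0.0175,-0.02,-0.03],0.008]
    - [1,[0.0175,-0.02,-0.08],0.008]
    - [1,[0.0175,-0.02,-0.115],0.008]

```text
time: 28.0
tool_pos: [0.4911, -0.044, 0.0985]
tool_rot: [-0.396, -0.585, -0.397, 0.586]
contact_force: [0.0, -0.0, -1.6]
gripper_width: 0.26
```

play_rows:
  motion:
    - [1,[0,0,-0.01],0]
    - [1,[0,0,-0.014],0]
    - [1,[0,0,-0.016],0]
    - [1,[0,0,-0.016],0]
    - [1,[0,0,-0.016],0]

```text
time: 28.5
tool_pos: [0.4929, -0.044, 0.0885]
tool_rot: [0.397, 0.585, 0.397, -0.585]
contact_force: [-4.7, 1.5, 9.4]
gripper_width: 0.266
```

play_rows:
  motion:
    - [1,[0,0,0.003],0]
    - [0.2,[0,0,0.003],0]
    - [0.2,[0,0,0.003],0]
    - [0.2,[0,0,0.05],0]
    - [0.2,[0,0,0.1],0]

```text
time: 29.0
tool_pos: [0.4898, -0.0432, 0.1835]
tool_rot: [-0.395, -0.584, -0.399, 0.587]
contact_force: [1.8, -0.9, 0.5]
gripper_width: 0.402
```

play_rows:
  motion:
    - [0,[-0.01,0.05,0.03],0.15]
    - [0,[-0.0365,0.36,0],1.18]
    - [0,[-0.0365,0.36,0],1.18]
    - [0,[-0.0365,0.36,0],1.18]
    - [0,[-0.0365,0.36,0],1.18]

```text
time: 29.5
tool_pos: [0.4653, 0.1991, 0.1946]
tool_rot: [0.585, 0.397, 0.585, -0.397]
contact_force: [0.4, -0.0, 0.3]
gripper_width: 0.501
```

```bash
python3 - <<'E'
from h import *
pose(); save('wrist','w21')
p,d,c=save('top','t21'); X=cloud(d,c)
rect(X,(.38,.65,-.16,.16),.16,.185,'inner rim')
rect(X,(.45,.53,-.08,-.015),.142,.165,'st'); rect(X,(.49,.56,.015,.08),.142,.165,'st')
cv2.imwrite('pics/t21b.png',cv2.resize(p[130:320,40:500,::-1],None,fx=1.7,fy=1.7))
p,d,c=save('scene','s21')
for t in ('stump0','ruin0'): print(t,[(np.round(r["at"],3).tolist(),round(r["score"],2)) for r in nets.landmark_of('scene',t)])
E
```

```text
t 29.5 tcp [0.4653 0.1991 0.1946] yaw -68.37 down [ 0.001  0.    -1.   ] w 0.501 F [ 0.4 -0.   0.3] j [ 15. -14. 108.  -0.  86.  83.]
inner rim 1095 c [510.8  -1.1] size [129.  218.2] long ang 68.2 zmed 0.1679
st 133 c [485.  -48.3] size [25.8 89.9] long ang 51.5 zmed 0.1514
st 125 c [536.3  58.8] size [25.8 59.2] long ang 54.2 zmed 0.1518
stump0 [([0.483, -0.041, 0.085], 0.44), ([0.526, 0.04, 0.088], 0.37), ([0.669, -0.451, 0.001], 0.2)]
ruin0 [([0.434, -0.461, -0.001], 0.57), ([0.396, -0.235, 0.003], 0.5), ([0.531, 0.038, 0.004], 0.48)]
```

View pics/t21b.png

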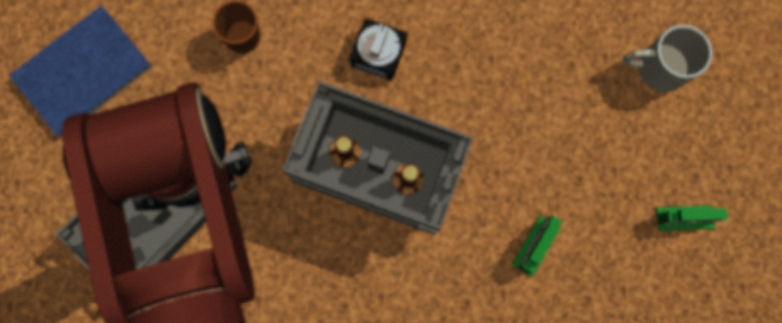

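View pics/s21.png

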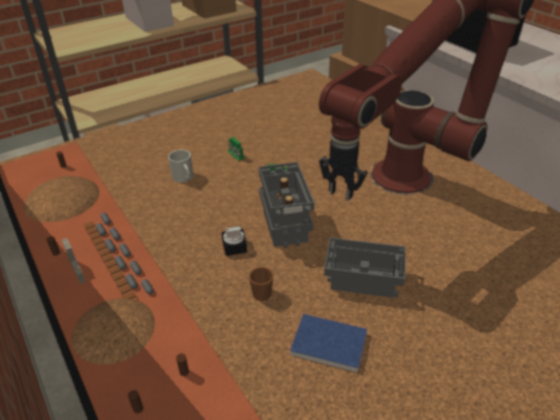

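play_rows:
  motion:
    - [0,[-0.01,0.12,-0.03],0.425]
    - [0,[-0.01,0.12,-0.06],0.425]
    - [0,[-0.01,0.12,-0.06],0.425]
    - [0,[-0.01,0.12,-0.06],0.425]
    - [0,[-0.01,0.12,-0.06],0.425]

```text
time: 30.25
tool_pos: [0.4561, 0.316, 0.1341]
tool_rot: [0.654, 0.267, 0.655, -0.268]
contact_force: [-0.8, 0.7, 0.5]
gripper_width: 0.501
```

```bash
python3 - <<'E'
from h import *
pose(); p,d,c=save('wrist','w22'); X=cloud(d,c)
rect(X,(.3,.65,.16,.5),.08,.1,'outer rim'); rect(X,(.42,.49,.28,.36),.058,.07,'post')
E
```

```text
t 30.25 tcp [0.4561 0.316  0.1341] yaw -44.5 down [-0.001 -0.001 -1.   ] w 0.501 F [-0.8  0.7  0.5] j [ 27.  -4. 105.  -0.  79.  72.]
outer rim 10994 c [455.1 319.4] size [128.5 217.7] long ang 135.7 zmed 0.0871
post 895 c [455.3 320.1] size [ 23.  104.5] long ang 45.0 zmed 0.0653
```

View pics/w22.png

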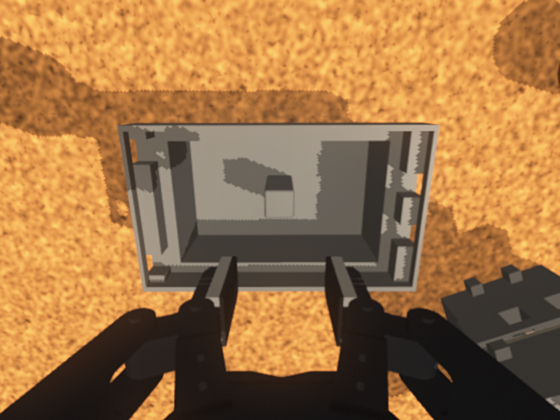

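play_rows:
  motion:
    - [0,[-0.001,0.003,-0.05],0.003]
    - [0,[-0.001,0.003,-0.1],0.003]
    - [0,[-0.001,0.003,-0.14],0.003]
    - [0,[-0.001,0.003,-0.14],0.003]
    - [0,[-0.001,0.003,-0.14],0.003]

```text
time: 30.8
tool_pos: [0.456, 0.3194, -0.0041]
tool_rot: [0.655, 0.267, 0.655, -0.266]
contact_force: [-0.1, 0.7, 0.8]
gripper_width: 0.495
```

play_rows:
  motion:
    - [1,[0,0,0],0]
    - [1,[0,0,0],0]
    - [1,[0,0,0],0]
    - [1,[0,0,0],0]
    - [1,[0,0,0.01],0]

```text
time: 31.3
tool_pos: [0.4548, 0.3202, 0.0054]
tool_rot: [0.655, 0.266, 0.655, -0.266]
contact_force: [0.4, 0.3, -3.9]
gripper_width: 0.27
```

play_rows:
  motion:
    - [1,[0,0,0.05],0]
    - [1,[0,0,0.1],0]
    - [1,[0,0,0.15],0]
    - [1,[0,0,0.2],0]
    - [1,[0,0,0.23],0]

```text
time: 31.8
tool_pos: [0.4555, 0.321, 0.2405]
tool_rot: [0.657, 0.268, 0.654, -0.264]
contact_force: [0.5, 0.9, -2.7]
gripper_width: 0.273
```

```bash
python3 - <<'E'
from h import *
pose(); s=state(); p,d,c=save('wrist','w23')
z=s['tool_pos'][2]
for zr in (z+.092,): relrim('w23',s['tool_pos'][:2],-44.4,zr,.03)
X=cloud(d,c)
for r,cc in [(150,280),(158,280),(165,280),(152,100),(152,480),(300,280)]: print(r,cc,X[r,cc].round(4))
E
```

```text
t 31.8 tcp [0.4555 0.321  0.2405] yaw -44.16 down [ 0.006  0.003 -1.   ] w 0.273 F [ 0.5  0.9 -2.7] j [28. -8. 99.  0. 89. 72.]
n 10367 U [-0.0809 -0.0777 -0.0024  0.0741  0.0773] V [0.0565 0.0593 0.061 ]
  end -0.1 V99 [0.0591 0.0606]
  end 0.06 V99 [0.0595 0.061 ]
150 280 [0.4707 0.3393 0.0007]
158 280 [0.4966 0.3656 0.3068]
165 280 [0.4968 0.3658 0.3224]
152 100 [0.3028 0.4989 0.0022]
152 480 [0.654  0.1574 0.0016]
300 280 [0.4559 0.3238 0.3072]
```

View pics/w23.png

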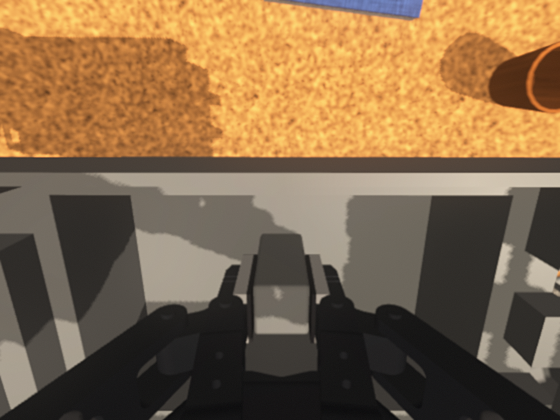

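play_rows:
  motion:
    - [1,[0.01,-0.06,0.02],0.15]
    - [1,[0.02,-0.12,0.02],0.3]
    - [1,[0.03,-0.18,0.02],0.45]
    - [1,[0.035,-0.21,0.02],0.6]
    - [1,[0.04,-0.24,0.02],0.75]

```text
time: 32.35
tool_pos: [0.4908, 0.0995, 0.2537]
tool_rot: [0.706, 0.032, 0.707, -0.032]
contact_force: [1.2, -0.2, -3.1]
gripper_width: 0.269
```

play_rows:
  motion:
    - [1,[0.0025,-0.016,0],0.15]
    - [1,[0.005,-0.032,0],0.3]
    - [1,[0.0075,-0.048,0],0.45]
    - [1,[0.01,-0.064,0],0.6]
    - [1,[0.0128,-0.0798,0],0.75]

```text
time: 32.85
tool_pos: [0.5036, 0.0207, 0.2534]
tool_rot: [0.669, -0.229, 0.67, 0.229]
contact_force: [0.6, -0.7, -3.9]
gripper_width: 0.269
```

play_rows:
  motion:
    - [1,[0,0,-0.01],0.15]
    - [1,[0,0,-0.02],0.3]
    - [1,[0,0,-0.02],0.4635]
    - [1,[0,0,-0.02],0.4635]
    - [1,[0,0,-0.02],0.4635]

```text
time: 33.35
tool_pos: [0.504, 0.0213, 0.234]
tool_rot: [0.6, -0.374, 0.6, 0.374]
contact_force: [-0.1, -0.8, -2.7]
gripper_width: 0.268
```

```bash
python3 - <<'E'
from h import *
pose(); s=state(); p,d,c=save('wrist','w24'); save('scene','s24')
T=s['tool_pos'][:2]; z=s['tool_pos'][2]
relrim('w24',T,68.3,.1705); relrim('w24',T,68.3,z+.0945,.03); relrim('w24',T,68.3,z+.092,.03)
E
```

```text
t 33.35 tcp [0.504  0.0213 0.234 ] yaw 63.82 down [-0.001  0.    -1.   ] w 0.268 F [-0.1 -0.8 -2.7] j [ -6. -15. 105.   0.  90. -70.]Traceback (most recent call last):
  File "<stdin>", line 4, in <module>
  File "h.py", line 40, in relrim
    print('n',m.sum(),'U',np.percentile(U[m],[.3,2,50,98,99.7]).round(4),'V',np.percentile(V[m],[1,50,99]).round(4))
                          ~~~~~~~~~~~~~^^^^^^^^^^^^^^^^^^^^^^^^
    return _quantile_unchecked(
        a, q, axis, out, overwrite_input, method, keepdims, weights)
    return _ureduce(a,
                    func=_quantile_ureduce_func,
    ...<5 lines>...
                    overwrite_input=overwrite_input,
                    method=method)
    r = func(a, **kwargs)
    result = _quantile(arr,
                       quantiles=q,
    ...<2 lines>...
                       out=out,
                       weights=wgt)
    slices_having_nans = np.isnan(arr[-1, ...])
                                  ~~~^^^^^^^^^
IndexError: index -1 is out of bounds for axis 0 with size 0
```

View pics/w24.png

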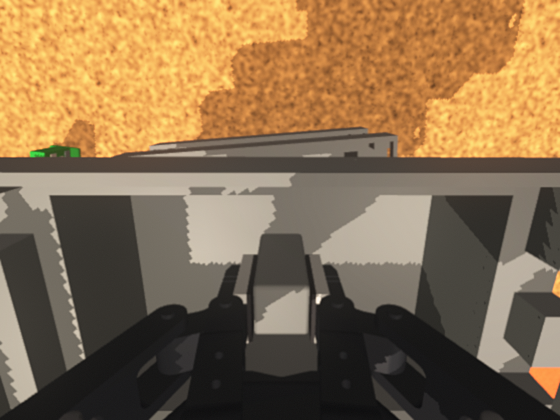

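View pics/s24.png

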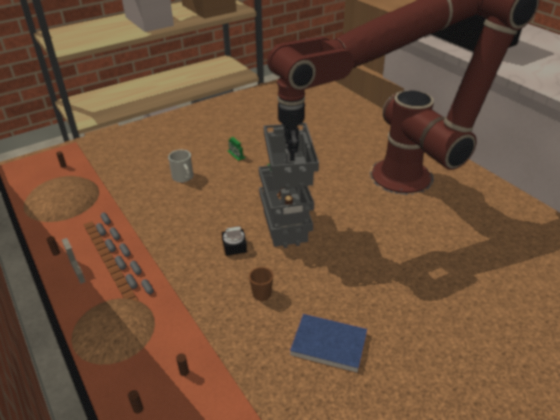

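play_rows:
  motion:
    - [1,[0.0043,-0.02,0],0.0765]
    - [1,[0.0043,-0.02,-0.02],0.0765]
    - [1,[0.0043,-0.02,-0.03],0.0765]
    - [1,[0.0043,-0.02,-0.03],0.0765]
    - [1,[0.0043,-0.02,-0.03],0.0765]

```text
time: 33.95
tool_pos: [0.5086, 0.0014, 0.2044]
tool_rot: [0.585, -0.397, 0.585, 0.397]
contact_force: [-0.6, 0.3, -3.0]
gripper_width: 0.271
```

```bash
python3 - <<'E'
from h import *
pose(); s=state(); p,d,c=save('wrist','w25')
X=cloud(d,c)
T=s['tool_pos'][:2]; z=s['tool_pos'][2]
for zr,vm in ((.1705,.052),(z+.0945,.03)):
    try: relrim('w25',T,68.3,zr,vm)
    except Exception as e: print('none')
E
```

```text
t 33.95 tcp [0.5086 0.0014 0.2044] yaw 68.34 down [-0.  0. -1.] w 0.271 F [-0.6  0.3 -3. ] j [ -8. -14. 107.   0.  87. -77.]
n 2885 U [-0.1079 -0.1063 -0.0012  0.1056  0.1075] V [0.0525 0.0599 0.0623]
  end -0.1 V99 [0.0604 0.0623]
  end 0.06 V99 [0.0599 0.062 ]
n 9353 U [-0.0774 -0.0747  0.0002  0.0767  0.0796] V [0.0569 0.0593 0.0612]
  end -0.1 V99 [0.0593 0.0611]
  end 0.06 V99 [0.0592 0.061 ]
```

View pics/w25.png

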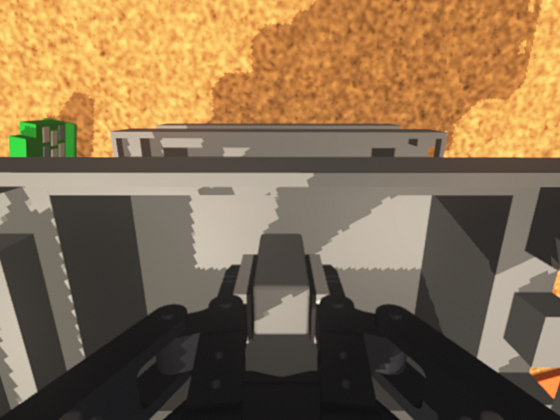

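play_rows:
  motion:
    - [1,[-0.001,0.0003,-0.015],0]
    - [1,[-0.001,0.0003,-0.028],0]
    - [1,[-0.001,0.0003,-0.034],0]
    - [1,[-0.001,0.0003,-0.034],0]
    - [1,[-0.001,0.0003,-0.034],0]

```text
time: 34.5
tool_pos: [0.5076, 0.0015, 0.17]
tool_rot: [0.585, -0.397, 0.585, 0.397]
contact_force: [-0.4, -0.4, -4.1]
gripper_width: 0.268
```

```bash
python3 - <<'E'
from h import *
pose(); s=state(); p,d,c=save('wrist','w26')
T=s['tool_pos'][:2]; z=s['tool_pos'][2]
for zr,vm in ((.1705,.05),(z+.0945,.03)):
    try: relrim('w26',T,68.3,zr,vm)
    except Exception as e: print('none')
E
```

```text
t 34.5 tcp [0.5076 0.0015 0.17  ] yaw 68.35 down [-0.001  0.    -1.   ] w 0.268 F [-0.4 -0.4 -4.1] j [ -8. -12. 109.  -0.  83. -77.]
n 4310 U [-0.1077 -0.1057 -0.0003  0.1057  0.1076] V [0.0509 0.0592 0.0614]
  end -0.1 V99 [0.0592 0.0614]
  end 0.06 V99 [0.0588 0.0611]
n 9366 U [-0.0772 -0.0746  0.0002  0.0766  0.0793] V [0.0569 0.0593 0.0611]
  end -0.1 V99 [0.0593 0.0611]
  end 0.06 V99 [0.0592 0.061 ]
```

Aligned within a fraction of a mm; lower the rest.

play_rows:
  motion:
    - [1,[0,0,-0.004],0]
    - [1,[0,0,-0.007],0]
    - [1,[0,0,-0.009],0]
    - [1,[0,0,-0.01],0]
    - [1,[0,0,-0.011],0]

```text
time: 35.05
tool_pos: [0.5084, 0.0012, 0.1627]
tool_rot: [0.585, -0.398, 0.585, 0.397]
contact_force: [-6.1, -0.5, 13.5]
gripper_width: 0.271
```

play_rows:
  motion:
    - [1,[0,0,0.003],0]
    - [0.2,[0,0,0.003],0]
    - [0,[0,0,0.003],0]
    - [0,[0,0,0.05],0]
    - [0,[0,0,0.1],0]

```text
time: 35.55
tool_pos: [0.5061, 0.0017, 0.2577]
tool_rot: [0.584, -0.396, 0.586, 0.399]
contact_force: [0.6, 0.7, 0.3]
gripper_width: 0.496
```

play_rows:
  motion:
    - [0,[0,0,0.03],0]
    - [0,[-0.05,0.25,0.03],0]
    - [0,[-0.05,0.25,0.03],0]
    - [0,[-0.05,0.25,0.03],0]
    - [0,[-0.05,0.25,0.03],0]

```text
time: 36.05
tool_pos: [0.4681, 0.1993, 0.2896]
tool_rot: [0.586, -0.397, 0.585, 0.397]
contact_force: [0.1, -0.3, 0.7]
gripper_width: 0.501
```

play_rows:
  motion:
    - [0,[-0.05,0.15,0],0]
    - [0,[-0.05,0.15,0],0]
    - [0,[-0.05,0.15,0],0]
    - [0,[-0.05,0.15,0],0]
    - [0,[-0.05,0.15,0],0]

```text
time: 36.55
tool_pos: [0.4178, 0.3488, 0.289]
tool_rot: [0.584, -0.398, 0.585, 0.398]
contact_force: [-0.2, 0.8, 0.4]
gripper_width: 0.499
```

```bash
python3 - <<'E'
from h import *
pose(); save('scene','s27'); p,d,c=save('top','t27'); X=cloud(d,c)
for n,lo,hi in (('cover',.235,.275),('inner',.155,.185),('base',.075,.1)): rect(X,(.38,.65,-.16,.16),lo,hi,n)
m=(X[...,0]>.38)&(X[...,0]<.65)&(abs(X[...,1])<.14)&(X[...,2]>.245)&(X[...,2]<.275)
A=np.c_[X[m][:,:2]-[.51,0],np.ones(m.sum())]; print('plane',np.linalg.lstsq(A,X[m][:,2],rcond=None)[0].round(4), np.percentile(X[m][:,2],[50,90,98]))
rect(X,(.64,.74,-.06,.05),.068,.085,'knob'); rect(X,(.6,.73,-.5,-.4),.08,.1,'mug');rect(X,(.7,.78,.16,.25),.06,.1,'cup')
p,d,c=load('s27'); X=cloud(d,c); rect(X,(.38,.65,-.16,.16),.24,.275,'cover scene')
cv2.imwrite('pics/s27c.png',cv2.resize(p[110:270,210:370,::-1],None,fx=4,fy=3.7,interpolation=cv2.INTER_CUBIC))
E
```

```text
t 36.55 tcp [0.4178 0.3488 0.289 ] yaw 68.52 down [-0.    -0.001 -1.   ] w 0.499 F [-0.2  0.8  0.4] j [ 32. -10.  96.  -0.  94. -36.]
cover 1469 c [512.1  -1.8] size [129.  218.5] long ang 68.2 zmed 0.248
inner 3477 c [505.5  -0. ] size [118.  215.2] long ang 68.2 zmed 0.1684
base 209 c [453.3  19.9] size [  5.4 215.3] long ang 67.9 zmed 0.0887
plane [0.0008 0.001  0.2509] [0.25172004 0.25487019 0.25640543]
knob 106 c [695.9  -7.5] size [14.1 45.3] long ang 159.5 zmed 0.0755
mug 247 c [ 665.4 -450.4] size [79.3 81.4] long ang 139.2 zmed 0.0881
cup 179 c [729.3 201.4] size [58.4 66.7] long ang 90.4 zmed 0.0718
cover scene 677 c [512.6  -0.8] size [130.3 227.4] long ang 68.1 zmed 0.2507
```

View pics/s27c.png

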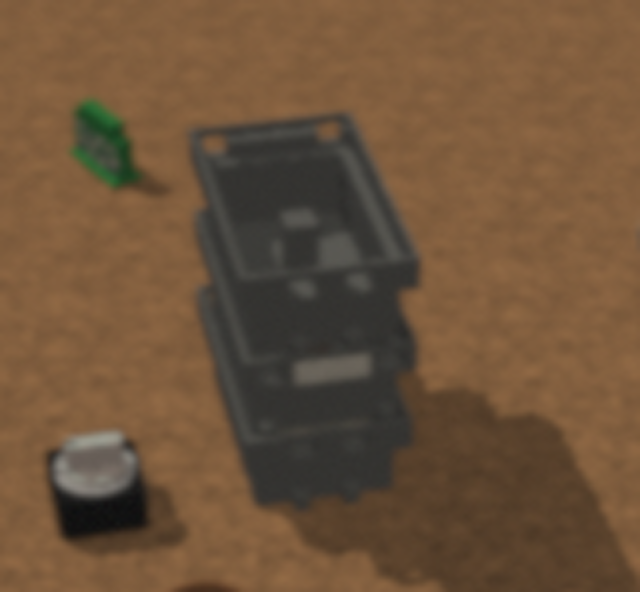

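View pics/t27.png

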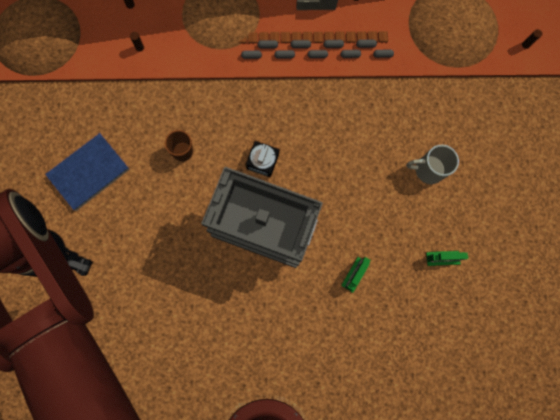

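```bash
python3 -c "
from h import *
print(workorder.job_done()); pose()"
```

```text
the job is handed in; nothing more can be done
None
the job is handed in; nothing more can be done
```

The game table is packed in the order you asked, and I handed the job in at about 37 s. The hand-in itself reported no verdict.

- **Clock:** I twisted the knob about 63° clockwise to its stop and let go. It sprang back to its rest angle, 159.4° then and 159.5° at the end, against 159.3° at the start.
- **Ruined walls:** both grey ones stand upright in the lone tote. I left the two green look-alikes alone.
- **Second tote:** it is stacked half round on the ledges, with its white card over the base's narrow-window end.
- **Stumps:** two were present and both stand upright in the second tote. I found no third one in any picture.
- **Cover:** the last tote is stacked half round on top, empty.

**Last checks:**
- The cover's rim is level, with a median height of 0.252 m against the 0.254 m that two stacked steps give.
- The tote centres lie within about 3 mm of each other.
- Nothing is left on the table to pack, and the mug and dice cup are where they were. The book looks unmoved in the pictures, but I did not measure it.

**Disagreements:**
- **Fingertips:** both cameras showed them about 40 mm above the reported TCP height, so my first close on the knob caught nothing. I corrected heights from the pictures after that.
- **Cameras:** the top and wrist cameras differed by 2–3 mm in y. I aligned each stacking from the wrist view.

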